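Turn out a cup of standoffs onto the sorting mat

ROBOT

A 6-joint arm with a two-finger parallel gripper is mounted at the origin on the work surface; the furniture and walls round the work are solid. World frame = base frame: x ahead of the robot, y to its left, z up, the work surface at z = 0. Lengths are in m, angles in rad, forces in N, time in s.
With the tool pointing down it reaches from about 0.425 to 0.925 m from the base axis. Payload 12.5 kg.
Tool frame: the origin (TCP) lies on the centre line of the jaws, within the pads' length; the fingertips stand 14 mm ahead of it and the grasp point (between the pads) lies 5 mm behind it; z points along the fingers, y is the line along which they close (so a half turn about z gives the same grasp; the last joint's range is limited). The gripper opens to 85 mm and grips with 20 to 120 N. Pads are 22 mm wide; open, the fingers measure 114 mm over their backs; the gripper's body (76 mm by 85 mm) begins 54 mm behind the grasp point. The pads swing forward as they close: fully open they stand 13 mm farther back than shut.
Start: joints at [1.167, 0.491, 1.559, -0, 1.092, -0.106], TCP at [0.183, 0.598, 0.245] pointing down, gripper open.
Joint ranges: [-3.1, 3.1], [-0.84, 2.19], [0.05, 2.79], [-1.13, 4.28], [0.06, 2.93], [-2.69, 2.69]. Speed limits (rad/s): [2.22, 2.22, 2.79, 3.14, 3.14, 3.14].

INTERFACE

Orientations are given as a unit quaternion [x, y, z, w].
In Python, from workcell import status, optics, bot, outline_of, pinpoint gives the robot as it stands. The module is installed in compiled form; this text tells all that it offers.
- The arm moves only by the tool drive_tool, never from a script. Its argument "plan" is a list of rows, each a list of 3 entries, a list of its own where there are three numbers: the opening, from 0 (shut) to 1 (fully open), then the shift along the tool's x, y, z in mm, then the turn, a rotation vector about the tool's x, y, z in units of 5 degrees (1.0 is 5 degrees). A call has exactly 5 rows; each row shifts and turns the commanded pose from where the row before left it, along the tool's axes as they then stand; what a row does not reach is not made up. A row lasts 1/12 s, in which the tool goes at most 41.7 mm and 7.16 degrees, less where a joint would pass 70% of its speed; a pose out of reach is approached as far as the arm can. A call is refused whole if a number of a shift passes 41.7 or a number of a turn 1, either way. A call with a gripper value outside its range is refused whole. The fingers move at their own pace and stop on an object; "newtons" is the grip in N (left out, the last holds). Time passes only in rows, so rows that do not move let the fingers close, or fill a call up. It gives the time, the measured TCP pose, the force, the opening and the grip force at its end, in the units of the state.
- status.sense(): the state, without advancing time (a new reading comes with each control period).
- optics.camera(name): name is "scene" or "side" or "wrist"; returns a dict with "frame" (384x512x3 uint8, blue, green, red), "fov_y" (degrees; the focal length in pixels is half the picture's height over the tangent of half this angle, whatever the lens; pixels are square), "cx", "cy" (the principal point, pixels), "D" ([k1, k2, p1, p2, k3] as OpenCV has them; the pictures are not rectified), "eye" and "orientation" of the camera in the world. Camera axes: x right, y down, z forward; pixel columns grow to the right and rows downward; lengths in m; the calibration is good to about 2 mm. A picture is of the moment at which its call begins. There is no depth.
- bot.close_job(): hands the job in; it is judged then, once.
Trained networks look in a picture, given as the dict that the camera call returned (one of the last four; its "shot" number tells which), for a name from the list of things; names that differ only in an ending like _2 or _b are one class to them, and where a whole thing is asked for, a point or a joint stands for the part that bears it (a point fixed in the world has none). Each returns a list of dicts, best first, with "confidence" (0 to 1); they miss things now and then, are a little off and sometimes report something else, mostly with a low value. They report only what shows in the picture. A call takes as long as a camera call. They do not tell look-alikes from the thing itself.
- outline_of(query, picture): "mask" (384x512 bool, what is visible of it) and "xy" ([column, row] in pixels, amid what is visible of it).
- pinpoint(query, picture): "xy" ([column, row] in pixels: a listed point, or the origin of a listed thing).
The state is a dict: "clock": time; "q": joint angles; "dq": joint speeds; "joint_torque": joint torques, N m; "position": TCP position; "orientation": TCP orientation; "wrist_force": force on the tool from outside, world axes, zero at the start; "ft_torque": the same for the moment, N m; "gripper_width": finger opening in m; "finger_force": force on a finger pad.
Only numpy, scipy, OpenCV 4.12 (cv2) and the standard library are available. Lean on these libraries where they do the work, as an engineer would, in place of code of your own. Each camera call takes 0.05 s, during which the arm holds its last target. There are 200 camera calls.

TASK

Turn the blue cup of hexagonal metal standoffs upside down onto the black sorting mat, keeping every standoff inside until the cup stands mouth down on the mat, then lift the cup straight up, well clear of them, so that all six are left together in one heap on the mat, standing or fallen. Put the empty cup back, mouth down, on the middle of the cork pad it came from. Leave the other things on the bench where they are.

Things in the scene. Friction and masses are not known exactly. Their poses are not given: they have to be found in the camera images.
- cup_center (a point): centre of the parts cup, half-way up (46 mm from floor and rim); cup z points from floor to open mouth (up at the start). Open rectangular blue plastic box, outside 64 mm along x (grip this width), 46 along y, 92 along z, walls and floor 3.5, plain flat sides, 0.08 to 0.16 kg empty. Stable upright, mouth down or lying on a side; lying level, its contents stay in. Starts on the cork pad
- mat: black rubber sorting mat with a thin yellow border line, 180 mm along its x, 220 along its y, 3 thick, fixed; origin at the centre of its underside
- pad: square cork pad, 110 x 110 mm, 3 thick, fixed; the cup starts standing near its middle and ends there; origin at the centre of its underside
- standoff_1: hexagonal metal standoff (brass or bare aluminium), 74 mm long, 16 across its flats, loose, 40 g, starting upright inside the cup; origin at its centre, z along its length; friction with the cup about 0.6
- standoff_2: hexagonal metal standoff (brass or bare aluminium), 74 mm long, 16 across its flats, loose, 40 g, starting upright inside the cup; origin at its centre, z along its length; friction with the cup about 0.6
- standoff_3: hexagonal metal standoff (brass or bare aluminium), 74 mm long, 16 across its flats, loose, 40 g, starting upright inside the cup; origin at its centre, z along its length; friction with the cup about 0.6
- standoff_4: hexagonal metal standoff (brass or bare aluminium), 74 mm long, 16 across its flats, loose, 40 g, starting upright inside the cup; origin at its centre, z along its length; friction with the cup about 0.6
- standoff_5: hexagonal metal standoff (brass or bare aluminium), 74 mm long, 16 across its flats, loose, 40 g, starting upright inside the cup; origin at its centre, z along its length; friction with the cup about 0.6
- standoff_6: hexagonal metal standoff (brass or bare aluminium), 74 mm long, 16 across its flats, loose, 40 g, starting upright inside the cup; origin at its centre, z along its length; friction with the cup about 0.6
- dropper: brown dropper bottle with a black top, 27 mm diameter, height 78 mm, loose bystander; origin at the centre of its underside
- tin: flat round white tin with a red lid, 40 mm diameter, height 16 mm, loose bystander; origin at the centre of its underside
- nippers: flush cutters with red grips lying flat, 116 x 72 x 15 mm, loose bystander; origin at the centre of its underside
- parts_box: green component box with a clear lid, 116 x 170 x 26 mm, fixed bystander on the left; origin at the centre of its underside
- tray: clear open tray of small parts, 71 x 84 x 45 mm, fixed bystander on the right; origin at the centre of its underside
There are look-alikes about, which are no part of the job. There is more than one size of the part that bears cup_center; the job needs the smaller.

How it is judged:
On the way, in this order (a step that is already met when the one before it is completed fails the run):
1. the cup stands mouth down on the mat with all six standoffs still inside it (angle between cup_center's own z axis and vertical above 3.02 rad and height (world z) of cup_center below 0.055 m and x of cup_center in the frame of mat between -0.085 and 0.085 m and y of cup_center in the frame of mat between -0.105 and 0.105 m and distance between each of standoff_1, standoff_2, standoff_3, standoff_4, standoff_5, standoff_6 and cup_center below 0.055 m), for 0.2 s.
2. the cup, still mouth down, is lifted straight up with its centre more than 140 mm above the bench, the standoffs left below it on the mat, each centre within 90 mm of the cup's centre seen from above (angle between cup_center's own z axis and vertical above 2.8 rad and height (world z) of cup_center above 0.14 m and height (world z) of each of standoff_1, standoff_2, standoff_3, standoff_4, standoff_5, standoff_6 below 0.06 m and horizontal distance between each of standoff_1, standoff_2, standoff_3, standoff_4, standoff_5, standoff_6 and cup_center below 0.09 m), for 0.1 s.
At the end, for the whole second after the job is handed in: the cup stands mouth down (within 7 degrees) on the cork pad, its centre within 30 mm of the pad's centre; all six standoffs lie still on the mat, their centres inside its edges and no two centres more than 140 mm apart seen from above (angle between cup_center's own z axis and vertical above 3.02 rad and height (world z) of cup_center below 0.055 m and horizontal distance between cup_center and pad below 0.03 m and linear speed of each of cup, standoff_1, standoff_2, standoff_3, standoff_4, standoff_5, standoff_6 below 0.02 m/s and x of standoff_1 in the frame of mat between -0.09 and 0.09 m and y of standoff_1 in the frame of mat between -0.11 and 0.11 m and height (world z) of each of standoff_1, standoff_2, standoff_3, standoff_4, standoff_5, standoff_6 below 0.06 m and x of standoff_2 in the frame of mat between -0.09 and 0.09 m and y of standoff_2 in the frame of mat between -0.11 and 0.11 m and x of standoff_3 in the frame of mat between -0.09 and 0.09 m and y of standoff_3 in the frame of mat between -0.11 and 0.11 m and x of standoff_4 in the frame of mat between -0.09 and 0.09 m and y of standoff_4 in the frame of mat between -0.11 and 0.11 m and x of standoff_5 in the frame of mat between -0.09 and 0.09 m and y of standoff_5 in the frame of mat between -0.11 and 0.11 m and x of standoff_6 in the frame of mat between -0.09 and 0.09 m and y of standoff_6 in the frame of mat between -0.11 and 0.11 m and horizontal distance between each of standoff_2, standoff_3, standoff_4, standoff_5, standoff_6 and standoff_1 below 0.14 m and horizontal distance between each of standoff_3, standoff_4, standoff_5, standoff_6 and standoff_2 below 0.14 m and horizontal distance between each of standoff_4, standoff_5, standoff_6 and standoff_3 below 0.14 m and horizontal distance between each of standoff_5, standoff_6 and standoff_4 below 0.14 m and horizontal distance between standoff_6 and standoff_5 below 0.14 m); the robot touches nothing.
It fails at once if the dropper moved by more than 25 mm (distance of dropper from where it was at the start of the episode above 0.025 m).
It fails at once if the tin moved by more than 25 mm (distance of tin from where it was at the start of the episode above 0.025 m).
It fails at once if the nippers moved by more than 25 mm (distance of nippers from where it was at the start of the episode above 0.025 m).
It also fails if it takes over 64 s, if anything falls off the work surface, if the arm or the gripper's body presses on something with over 40 N, if the wrist force passes 120 N, or if a joint passes its speed limit or range.

## Working session

There is one attempt and no reset: what is moved stays moved. The work goes in short steps, Python scripts to look and compute and a tool call to move; the robot and the scene stay as the last step left them, time stands still between calls to the robot, and variables do not carry over. Pictures are saved under pics/ and viewed, at most 10 in all, crops included, and the job is handed in when it is done.

Besides the shell and the picture viewer there is one more tool, called after "Emit:" as a command line: name --argument value ..., lists and objects as JSON in quotes. drive_tool: Moves the arm, as the interface text tells. Its arguments: {"type":"object","properties":{"plan":{"type":"array"},"newtons":{"type":"number"}},"required":["plan"]}

```bash
mkdir -p pics; cat > h.py <<'E'
import numpy as np, cv2
from scipy.spatial.transform import Rotation as R
from workcell import status, optics, bot, outline_of, pinpoint
def K(c):
    f=192/np.tan(np.radians(c["fov_y"])/2); return np.array([[f,0,c["cx"]],[0,f,c["cy"]],[0,0,1.]])
def ray(c,xy):
    u=cv2.undistortPoints(np.array([[xy]],float),K(c),np.array(c["D"],float))[0,0]
    d=R.from_quat(c["orientation"]).apply([u[0],u[1],1]); return np.array(c["eye"]),d/np.linalg.norm(d)
def onz(c,xy,z):
    e,d=ray(c,xy); return e+d*(z-e[2])/d[2]
def tri(rays):
    A=sum(np.eye(3)-np.outer(d,d) for e,d in rays); b=sum((np.eye(3)-np.outer(d,d))@e for e,d in rays)
    p=np.linalg.solve(A,b); return p,[float(np.linalg.norm(np.cross(p-e,d))) for e,d in rays]
def proj(c,P):
    r=R.from_quat(c["orientation"]).inv(); p=r.apply(np.atleast_2d(P)-np.array(c["eye"]))
    return cv2.projectPoints(p,np.zeros(3),np.zeros(3),K(c),np.array(c["D"],float))[0][:,0]
E
cat > a.py <<'E'
from h import *
np.set_printoptions(precision=3,suppress=True)
s=status.sense(); print(s["position"],s["orientation"],s["clock"],s["q"])
ims=[]
for n in("scene","side"):
    c=optics.camera(n); ims.append(c["frame"].copy()); print(n,np.array(c["eye"]),c["fov_y"])
    for q in("cup_center","mat","pad","dropper","tin","nippers","tray","parts_box","standoff_1"):
        for o in pinpoint(q,c)[:4 if q[0]=="c" else 2]:
            z=.049 if q[0]=="c" else 0
            print(q,round(o["confidence"],2),np.round(o["xy"]),onz(c,o["xy"],z))
cv2.imwrite("pics/a0.png",ims[0]);cv2.imwrite("pics/a1.png",ims[1])
E
python3 a.py
```

```text
[0.183 0.597 0.245] [ 0.148  0.989 -0.001 -0.   ] 0.0 [ 1.167  0.492  1.559  0.     1.092 -0.106]
scene [-1.157 -0.824  1.079] 47.29384737715268
cup_center 0.9 [292. 194.] [ 0.47  -0.145  0.049]
cup_center 0.52 [183. 192.] [0.252 0.319 0.049]
mat 0.68 [238. 184.] [0.517 0.172 0.   ]
pad 0.62 [292. 204.] [ 0.465 -0.15   0.   ]
dropper 0.49 [273. 184.] [0.595 0.011 0.   ]
tin 0.38 [262. 191.] [0.502 0.03  0.   ]
nippers 0.69 [356. 217.] [ 0.495 -0.449  0.   ]
tray 0.72 [378. 213.] [ 0.569 -0.534  0.   ]
parts_box 0.92 [182. 171.] [0.499 0.507 0.   ]
standoff_1 0.15 [239. 182.] [0.528 0.175 0.   ]
side [ 0.175 -1.256  1.173] 47.162963375384116
cup_center 0.59 [280. 221.] [ 0.456 -0.151  0.049]
cup_center 0.56 [209. 153.] [0.238 0.3   0.049]
pad 0.91 [278. 232.] [ 0.452 -0.162  0.   ]
dropper 0.58 [298. 197.] [0.57  0.019 0.   ]
tin 0.49 [270. 201.] [0.455 0.014 0.   ]
tray 0.82 [340. 317.] [ 0.569 -0.538  0.   ]
tray 0.42 [272. 200.] [0.463 0.015 0.   ]
parts_box 0.86 [268. 131.] [0.534 0.508 0.   ]
```

```bash
python3 -c "
import cv2
a=cv2.imread('pics/a0.png')[130:280,130:430];b=cv2.imread('pics/a1.png')[90:350,170:400]
cv2.imwrite('pics/b0.png',cv2.resize(a,(800,400)));cv2.imwrite('pics/b1.png',cv2.resize(b,None,fx=2.3,fy=2.3))"
```

```text
(no output)
```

View pics/b0.png

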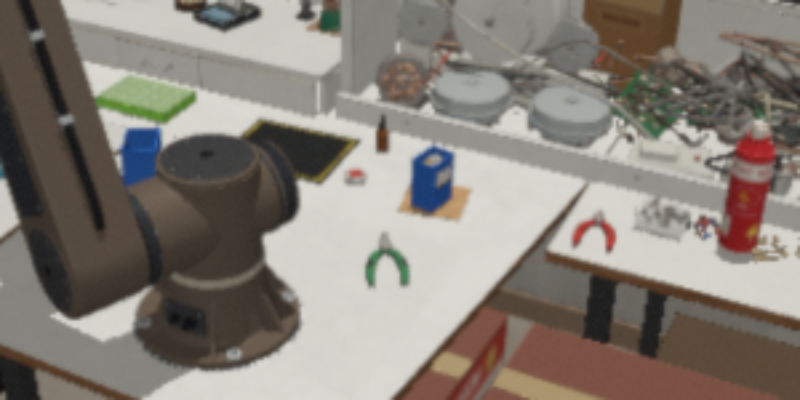

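View pics/b1.png

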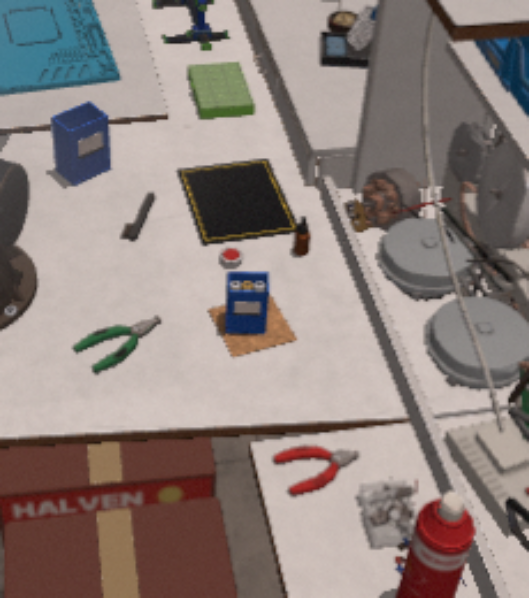

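The small filled cup stands on the cork pad, near b1 pixel (247,305). The larger empty cup at (82,150) is a look-alike. The black mat is at (240,200), with the tin at (231,257) and the dropper at (302,238) beside it.

Emit:
drive_tool --plan '[[1, [-37, -18, -6], [0, 0, 0]], [1, [-37, -18, -6], [0, 0, 0]], [1, [-37, -18, -6], [0, 0, 0]], [1, [-37, -18, -6], [0, 0, 0]], [1, [-37, -18, -6], [0, 0, 0]]]'

```text
clock: 1.42
position: [0.3348, 0.4558, 0.2757]
orientation: [0.148, 0.989, 0.0, 0.0]
wrist_force: [0.1, 0.2, -0.7]
gripper_width: 0.0851
finger_force: 0.0
```

Emit:
drive_tool --plan '[[1, [-37, -18, -6], [0, 0, 0]], [1, [-37, -18, -6], [0, 0, 0]], [1, [-37, -18, -6], [0, 0, 0]], [1, [-37, -18, -6], [0, 0, 0]], [1, [0, 0, 0], [0, 0, 0]]]'

```text
clock: 1.83
position: [0.4587, 0.3409, 0.3003]
orientation: [0.151, 0.989, 0.0, 0.001]
wrist_force: [0.3, 0.1, -0.5]
gripper_width: 0.0856
finger_force: 0.0
```

```bash
cat > look.py <<'E'
import sys
from h import *
np.set_printoptions(precision=3,suppress=True)
s=status.sense(); print(np.array(s["position"]),R.from_quat(s["orientation"]).as_matrix().T,s["clock"],np.array(s["q"]))
c=optics.camera("wrist"); cv2.imwrite(f"pics/{sys.argv[1]}.png",c["frame"])
print(np.array(c["eye"]),R.from_quat(c["orientation"]).as_matrix()[:,2])
for q,z in(("cup_center",.049),("mat",0),("pad",0),("tin",0),("dropper",0)):
    for o in pinpoint(q,c)[:2]: print(q,round(o["confidence"],2),np.round(o["xy"]),onz(c,o["xy"],z))
E
python3 look.py w0
```

```text
[0.459 0.341 0.3  ] [[-0.955  0.298 -0.003]
 [ 0.298  0.955  0.001]
 [ 0.003  0.    -1.   ]] 1.8333 [ 0.524  0.362  1.621 -0.001  1.157 -0.744]
[0.389 0.362 0.429] [ 0.275 -0.084 -0.958]
mat 0.68 [159. 208.] [0.493 0.166 0.   ]
tin 0.83 [ 54. 214.] [0.452 0.005 0.   ]
dropper 0.8 [ 96. 278.] [0.579 0.013 0.   ]
```

Emit:
drive_tool --plan '[[1, [-8, -34, 0], [0, 0, 0]], [1, [-8, -34, 0], [0, 0, 0]], [1, [-8, -34, 0], [0, 0, 0]], [1, [-8, -34, 0], [0, 0, 0]], [1, [-8, -34, 0], [0, 0, 0]]]'

```text
clock: 2.55
position: [0.4415, 0.1703, 0.2993]
orientation: [0.147, 0.989, 0.0, 0.0]
wrist_force: [1.0, 0.2, 1.5]
gripper_width: 0.0853
finger_force: 0.0
```

Emit:
drive_tool --plan '[[1, [-8, -34, 0], [0, 0, 0]], [1, [-8, -34, 0], [0, 0, 0]], [1, [-8, -34, 0], [0, 0, 0]], [1, [-8, -34, 0], [0, 0, 0]], [1, [-8, -34, 0], [0, 0, 0]]]'

```text
clock: 2.97
position: [0.4303, -0.004, 0.2994]
orientation: [0.147, 0.989, 0.0, 0.0]
wrist_force: [0.8, -0.2, 0.3]
gripper_width: 0.0856
finger_force: 0.0
```

```bash
python3 look.py w1; python3 -c "
import cv2,numpy as np
cv2.imwrite('pics/w01.png',cv2.resize(np.vstack([cv2.imread('pics/w0.png'),cv2.imread('pics/w1.png')]),None,fx=.78,fy=.78))"
```

```text
[ 0.43  -0.004  0.299] [[-0.957  0.291 -0.   ]
 [ 0.291  0.957  0.   ]
 [ 0.     0.    -1.   ]] 2.9667 [-0.163  0.148  1.928  0.     1.066 -1.439]
[0.361 0.016 0.428] [ 0.274 -0.082 -0.958]
cup_center 0.68 [160. 206.] [ 0.451 -0.153  0.049]
mat 0.59 [372. 164.] [0.494 0.159 0.   ]
mat 0.44 [167. 188.] [ 0.437 -0.153  0.   ]
pad 0.54 [266. 168.] [0.453 0.005 0.   ]
tin 0.84 [266. 170.] [0.456 0.003 0.   ]
dropper 0.97 [290. 241.] [0.582 0.007 0.   ]
```

View pics/w01.png

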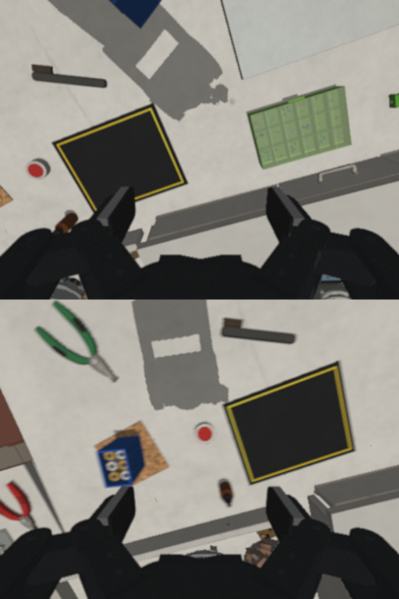

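Upper picture: the mat is at about (120,155), with the tin at (38,168). Lower picture: the filled cup is on the cork at (122,462), the tin at (205,432), the dropper at (226,492), and the mat at (290,425).

```bash
cat > m.py <<'E'
from h import *
from scipy.optimize import minimize
np.set_printoptions(precision=4,suppress=True)
w=cv2.imread('pics/w1.png')
c=optics.camera("wrist"); w=c["frame"]
# mat corners by own segmentation
m=((w.max(2)<60)|((w[...,2]>120)&(w[...,0]<80)&(w[...,1]>100))).astype(np.uint8); m[:, :270]=0; m[260:]=0
m=cv2.morphologyEx(m,cv2.MORPH_OPEN,np.ones((3,3)))
n,l,st,_=cv2.connectedComponentsWithStats(m); k=1+np.argmax(st[1:,4])
cn=max(cv2.findContours((l==k).astype(np.uint8),0,2)[0],key=cv2.contourArea)
P=np.array([onz(c,p[0],.003)[:2] for p in cn],np.float32); print("mat",cv2.minAreaRect(P),cv2.boundingRect(cn))
# pad corners
o=outline_of("pad",c)
cams=[("wrist",c)]+[(n,optics.camera(n)) for n in("scene","side")]
ms=[]
for n,cc in cams:
    for o in outline_of("cup_center",cc):
        if np.linalg.norm(onz(cc,o["xy"],.05)[:2]-[.452,-.152])<.06:
            ms.append((n,cc,o["mask"])); print(n,o["confidence"],o["mask"].sum()); break
def sil(p,cc,sz):
    r=R.from_euler("z",p[2]); B=np.array([[a*.032,b*.023,d] for a in(-1,1) for b in(-1,1) for d in(0.003,.095)])
    q=proj(cc,r.apply(B)+[p[0],p[1],0]); h=cv2.convexHull((q*16).astype(np.int32))
    z=np.zeros((384,512),np.uint8); cv2.fillConvexPoly(z,h,1,shift=4); return z>0
def cost(p):
    t=0
    for n,cc,mm in ms:
        s=sil(p,cc,0); t+=1-(s&mm).sum()/(s|mm).sum()
    return t
for y in np.arange(-1.4,1.6,.3):
    r=minimize(cost,[.452,-.152,y],method="Nelder-Mead",options=dict(initial_simplex=[[.452,-.152,y],[.462,-.152,y],[.452,-.142,y],[.452,-.152,y+.25]]))
    print(r.x,r.fun)
np.save("cup.npy",r.x)
hsv=cv2.cvtColor(w,cv2.COLOR_BGR2HSV); k=((hsv[...,0]>5)&(hsv[...,0]<22)&(hsv[...,1]>70)).astype(np.uint8); k[:130]=0;k[260:]=0;k[:,:100]=0;k[:,240:]=0
k|=((hsv[...,0]>100)&(hsv[...,0]<130)&(hsv[...,1]>120)).astype(np.uint8)*0
ys,xs=np.nonzero(k); P=np.array([onz(c,(a,b),.003)[:2] for a,b in zip(xs,ys)],np.float32); print("pad",len(P),cv2.minAreaRect(P))
Q=np.array([[1.167,.492,1.559],[.524,.362,1.621],[-.163,.148,1.928]]);T=np.array([[.183,.597,.245],[.459,.341,.3],[.43,-.004,.299]])
A=[];b=[]
for q,t in zip(Q,T):
    u=np.array([np.cos(q[0]),np.sin(q[0])]); r=t[:2]@u; print("lat",t[1]*u[0]-t[0]*u[1])
    A+=[[1,0,np.sin(q[1]),np.sin(q[1]+q[2])],[0,1,np.cos(q[1]),np.cos(q[1]+q[2])]]; b+=[r,t[2]]
print(np.linalg.lstsq(np.array(A),np.array(b),rcond=None))
cv2.imwrite("pics/w2.png",w)
E
python3 m.py
```

```text
mat ((0.4916251599788666, 0.1644548773765564), (0.17226772010326385, 0.2104884684085846), 3.365762948989868) (292, 80, 162, 153)
scene 0.54 329
side 0.57 428
[ 0.4469 -0.1539 -1.1021] 0.42952025543265926
[ 0.4466 -0.152  -1.015 ] 0.4327439710108709
[ 0.446  -0.1538 -0.2108] 0.32884795457810856
[ 0.4459 -0.1537 -0.1989] 0.3250552425696256
[ 0.4474 -0.153  -0.0419] 0.3195661243220693
[ 0.449  -0.1531 -0.0994] 0.3288524217200567
[ 0.4476 -0.1529  0.9056] 0.4253883815083326
[ 0.4481 -0.1527  0.9327] 0.433041067146283
[ 0.4476 -0.1522  0.9022] 0.4214487832484437
[ 0.4462 -0.1541  1.8763] 0.40353514410118185
pad 2289 ((0.4605523943901062, -0.159826397895813), (0.11153533309698105, 0.12088208645582199), 10.982115745544434)
lat 0.06628616104248086
lat 0.0655867596679208
lat 0.06583306230108471
(array([-0.0254, -0.0834,  0.5899,  0.4166]), array([0.]), np.int32(4), array([2.5247, 2.365 , 0.1743, 0.0477]))
```

```bash
cat > m2.py <<'E'
import sys
from h import *
from scipy.optimize import minimize
np.set_printoptions(precision=4,suppress=True)
zb=float(sys.argv[1]) if len(sys.argv)>1 else .003
c0=np.array([.449,-.153])
def fit(cams,c0,zb=.003):
    ms=[]
    for n in cams:
        cc=optics.camera(n); hs=cv2.cvtColor(cc["frame"],cv2.COLOR_BGR2HSV)
        m=((hs[...,0]>100)&(hs[...,0]<130)&(hs[...,1]>110)&(hs[...,2]>40)).astype(np.uint8)
        L=cv2.connectedComponents(m)[1]; g=np.zeros_like(m)
        p=proj(cc,[*c0,zb+.046])[0]; yy,xx=np.mgrid[:384,:512]
        near=L[(np.hypot(xx-p[0],yy-p[1])<12)&(m>0)]; k=np.bincount(near).argmax()
        pts=np.argwhere(L==k)[:,::-1].astype(np.int32); cv2.fillConvexPoly(g,cv2.convexHull(pts),1); ms.append((cc,g>0)); print(n,g.sum())
    def sil(p,cc):
        B=np.array([[a*.032,b*.023,d] for a in(-1,1) for b in(-1,1) for d in(zb,zb+.092)])
        q=proj(cc,R.from_euler("z",p[2]).apply(B)+[p[0],p[1],0]); z=np.zeros((1536,2048),np.uint8)
        cv2.fillConvexPoly(z,cv2.convexHull(((q*4+1.5)*16).astype(np.int32)),255,shift=4); return cv2.resize(z,(512,384),interpolation=cv2.INTER_AREA)/255.
    def cost(p):
        return sum(np.abs(sil(p,cc)-m).sum()/m.sum() for cc,m in ms)
    best=min((minimize(cost,[*c0,y],method="Nelder-Mead",options=dict(initial_simplex=[[*c0,y],[c0[0]+.01,c0[1],y],[c0[0],c0[1]+.01,y],[*c0,y+.2]])) for y in np.arange(-1.5,1.6,.3)),key=lambda r:r.fun)
    return best.x,best.fun
if __name__=="__main__":
    print(fit(["wrist"],c0)); print(fit(["wrist","side","scene"],c0))
E
python3 m2.py
```

```text
wrist 3019
(array([ 0.4489, -0.1514, -0.2156]), np.float64(0.07918087407205344))
wrist 3023
side 478
scene 297
(array([ 0.4465, -0.1516, -0.1638]), np.float64(0.351479852535896))
```

```bash
cat > pl.py <<'E'
from h import *
import json
def rot(z,y):
    z=np.array(z,float);z/=np.linalg.norm(z);y=np.array(y,float);y-=z*(y@z);y/=np.linalg.norm(y)
    return R.from_matrix(np.column_stack([np.cross(y,z),y,z]))
def plan(p1,r1,g,vmax=40,wmax=6.9,start=None,pad=1,res=1,n=None):
    s=status.sense(); p,r=start if start else (np.array(s["position"]),R.from_quat(s["orientation"]))
    p1=np.array(p1,float)
    rv0=np.degrees((r.inv()*r1).as_rotvec()); ax=np.abs(rv0).max()
    n=n or max(1,int(np.ceil(max(np.linalg.norm(p1-p)*1e3/vmax,np.linalg.norm(rv0)/wmax,ax/4.9))))
    rows=[]
    for i in range(n):
        k=n-i; d=r.inv().apply(p1-p)/k*1e3; t=(r.inv()*r1).as_rotvec()/k
        d=np.clip(np.round(d,res),-41,41); t=np.clip(np.round(np.degrees(t)/5,2),-1,1)
        rows.append([g,d.tolist(),t.tolist()]); p=p+r.apply(d)/1e3; r=r*R.from_rotvec(np.radians(t*5))
    return rows,(p,r)
def show(rows,g):
    while len(rows)%5: rows.append([g,[0,0,0],[0,0,0]])
    for i in range(0,len(rows),5): print(json.dumps(rows[i:i+5]))
E
cat > go.py <<'E'
from pl import *
a=0.2; cx=[np.cos(a),-np.sin(a),0]
rows,_=plan([.40,-.28,.30],rot([0,0,-1],cx),1); show(rows,1)
E
python3 go.py
```

```text
[[1, [-2.9, -15.2, -0.0], [0.0, -0.0, 0.94]], [1, [-4.1, -14.9, -0.0], [0.0, -0.0, 0.94]], [1, [-5.3, -14.5, -0.0], [0.0, -0.0, 0.94]], [1, [-6.5, -14.0, -0.1], [0.0, -0.0, 0.94]], [1, [-7.6, -13.5, -0.0], [-0.0, -0.0, 0.94]]]
[[1, [-8.7, -12.8, -0.1], [-0.0, -0.0, 0.94]], [1, [-9.7, -12.0, -0.0], [-0.0, -0.0, 0.94]], [1, [-10.7, -11.2, -0.1], [-0.0, -0.0, 0.94]], [1, [-11.5, -10.3, -0.0], [-0.0, -0.0, 0.94]], [1, [-12.3, -9.3, -0.1], [-0.0, -0.0, 0.94]]]
[[1, [-13.1, -8.3, -0.0], [-0.0, -0.0, 0.94]], [1, [-13.7, -7.2, -0.1], [-0.0, -0.0, 0.93]], [1, [-14.2, -6.0, -0.0], [-0.0, -0.0, 0.94]], [1, [-14.7, -4.8, -0.1], [-0.0, -0.0, 0.93]], [1, [-15.0, -3.7, -0.0], [-0.0, -0.0, 0.94]]]
[[1, [-15.3, -2.4, -0.1], [-0.0, -0.0, 0.93]], [1, [-15.4, -1.1, -0.0], [-0.0, -0.0, 0.94]], [1, [-15.4, 0.1, -0.1], [-0.0, -0.0, 0.93]], [1, [0, 0, 0], [0, 0, 0]], [1, [0, 0, 0], [0, 0, 0]]]
```

Emit:
drive_tool --plan '[[1, [-3, -15, 0], [0, 0, 0.94]], [1, [-4, -15, 0], [0, 0, 0.94]], [1, [-5, -14.5, 0], [0, 0, 0.94]], [1, [-6.5, -14, 0], [0, 0, 0.94]], [1, [-7.5, -13.5, 0], [0, 0, 0.94]]]'

```text
clock: 4.23
position: [0.4219, -0.0808, 0.2993]
orientation: [0.349, 0.937, 0.0, 0.0]
wrist_force: [-0.5, -0.1, 0.4]
gripper_width: 0.0856
finger_force: 0.0
```

Emit:
drive_tool --plan '[[1, [-8.5, -13, 0], [0, 0, 0.94]], [1, [-9.5, -12, 0], [0, 0, 0.94]], [1, [-10.5, -11, 0], [0, 0, 0.94]], [1, [-11.5, -10.5, 0], [0, 0, 0.94]], [1, [-12.5, -9.5, 0], [0, 0, 0.94]]]'

```text
clock: 4.65
position: [0.4126, -0.1577, 0.2993]
orientation: [0.532, 0.847, 0.0, 0.0]
wrist_force: [0.5, 0.3, -0.4]
gripper_width: 0.0855
finger_force: 0.0
```

Emit:
drive_tool --plan '[[1, [-13, -8.5, 0], [0, 0, 0.94]], [1, [-13.5, -7, 0], [0, 0, 0.93]], [1, [-14, -6, 0], [0, 0, 0.94]], [1, [-14.5, -5, 0], [0, 0, 0.93]], [1, [-15, -3.5, 0], [0, 0, 0.94]]]'

```text
clock: 5.07
position: [0.4037, -0.2339, 0.2993]
orientation: [0.693, 0.721, 0.0, -0.0]
wrist_force: [0.6, 1.2, 0.2]
gripper_width: 0.0854
finger_force: 0.0
```

Emit:
drive_tool --plan '[[1, [-15, -2.5, 0], [0, 0, 0.93]], [1, [-15.5, -1, 0], [0, 0, 0.94]], [1, [-15.5, 0, 0], [-0.9, 0, 0.93]], [1, [0, 0, 0], [-0.9, 0, 0]], [1, [0, 0, 0], [-0.9, 0, 0]]]'

```text
clock: 5.48
position: [0.3987, -0.28, 0.2992]
orientation: [0.769, 0.628, 0.076, 0.092]
wrist_force: [0.0, -0.9, -0.2]
gripper_width: 0.0852
finger_force: 0.0
```

```bash
cat > q.py <<'E'
from h import *
np.set_printoptions(precision=4,suppress=True)
s=status.sense(); print(s["clock"],np.array(s["position"]),R.from_quat(s["orientation"]).as_matrix().T,np.array(s["q"]),np.array(s["wrist_force"]),s["gripper_width"],s["finger_force"],sep="\n")
E
python3 q.py
```

```text
5.4833
[ 0.3987 -0.28    0.2992]
[[ 0.2006  0.9797  0.0027]
 [ 0.9517 -0.1955  0.2367]
 [ 0.2324 -0.0449 -0.9716]]
[-0.8177  0.1639  1.9283  0.1838  0.863  -0.722 ]
[ 0.0431 -0.8986 -0.1971]
0.08521351012541922
0.0
```

```bash
cat > kin.py <<'E'
from pl import *
from scipy.optimize import least_squares
from scipy.spatial.transform import Rotation as R
D=[([1.167,.492,1.559,0,1.092,-.106],[.183,.597,.245]),([.524,.362,1.621,-.001,1.157,-.744],[.459,.341,.3]),([-.163,.148,1.928,0,1.066,-1.439],[.43,-.004,.299]),([-.8177,.1639,1.9283,.1838,.863,-.722],[.3987,-.28,.2992])]
D+=[(list(np.array(x[0])),list(x[1])) for x in (json.load(open("D.json")) if __import__("os").path.exists("D.json") else [])]
def fk(q,k):
    a1,lat,d1,L1,L2,d6=k
    A=R.from_euler("z",q[0]); B=A*R.from_euler("y",q[1]); C=A*R.from_euler("y",q[1]+q[2])
    T=C*R.from_euler("z",q[3])*R.from_euler("y",q[4])*R.from_euler("z",q[5]+np.pi/2)
    return A.apply([a1,lat,d1])+B.apply([0,0,L1])+C.apply([0,0,L2])+T.apply([0,0,d6]),T
k0=np.array([0,.066,.2,.6,.5,.25])
f=least_squares(lambda k:np.concatenate([np.concatenate([(fk(q,k)[0]-p) for q,p in D])/.001,(k-k0)/[.05,.01,.1,.1,.1,.1]]),k0); k=f.x
LO=np.array([-3.1,-.84,.05,-1.13,.06,-2.69]);HI=np.array([3.1,2.19,2.79,4.28,2.93,2.69])
def ik(p,r,q0):
    best=None
    g=least_squares(lambda q:np.concatenate([(fk(q,k)[0]-p)*10,(fk(q,k)[1].inv()*r).as_rotvec()]),np.clip(q0,LO+.01,HI-.01),bounds=(LO,HI))
    return g.x,g.cost
E
cat > t.py <<'E'
from kin import *
np.set_printoptions(precision=3,suppress=True)
print(k,np.abs(f.fun[:3*len(D)]).max())
q=np.array(D[-1][0]); s=status.sense(); q=np.array(s["q"]);print((fk(q,k)[1].inv()*R.from_quat(s["orientation"])).magnitude())
z=np.array([.2,.98,0]);x=np.array([.98,-.2,0])
for sg in(1,-1):
    qq=q.copy()
    for t in np.linspace(0.15,1,8):
        zz=np.array([0,0,-1])*np.cos(t*np.pi/2)+z*np.sin(t*np.pi/2)
        qq,c=ik(np.array([.42,-.28,.3]),rot(zz,x*sg),qq)
    print(sg,qq,c)
    for h in(.2,.1,.05):
        qq,c=ik(np.array([.42,-.28,h]),rot(z,x*sg),qq); print(h,qq,c)
    qq,c=ik(np.array([.45,-.147,h]),rot(z,x*sg),qq); print("grasp",qq,c)
    qq,c=ik(np.array([.45,-.147,.2]),rot(z,x*sg),qq); print("up",qq,c)
    for w in (1,-1):
        a=qq
        for t in np.linspace(0,np.pi,9): a,c=ik(np.array([.45,-.147,.2]),R.from_rotvec(z*t*w)*rot(z,x*sg),a)
        print("flip",w,a,c)
        for t in np.linspace(.1,1,8):
            zz=z*(1-t)+np.array([.94,.34,0])*t; pp=np.array([.45,-.147,.2])*(1-t)+np.array([.49,.165,.2])*t; a,c=ik(pp,rot(zz,np.cross(zz,[0,0,1])*-1*(1 if np.dot((fk(a,k)[1]).as_matrix()[:,1],np.cross(zz,[0,0,-1]))>0 else -1)),a)
        print("mat",a,c); 
        for h in(.12,.05): a,c=ik(np.array([.49,.165,h]),fk(a,k)[1],a)
        print("mat low",a,c)
E
python3 t.py
```

```text
[-0.02   0.066  0.149  0.592  0.409  0.238] 2.5006493620983727
3.7930195901321755e-16
1 [-1.047  0.692  1.721  0.871  2.093 -1.036] 3.1092213022187536e-30
0.2 [-1.047  0.829  1.763  0.804  1.972 -1.185] 2.264051977195084e-20
0.1 [-1.047  0.983  1.763  0.765  1.863 -1.301] 6.783125264131845e-31
0.05 [-1.047  1.063  1.748  0.753  1.816 -1.347] 1.4093066025244321e-25
grasp [-0.876  1.029  1.96   0.901  1.666 -1.452] 1.1872726787311539e-26
up [-0.876  0.764  1.977  0.936  1.817 -1.251] 3.905785927217314e-30
flip 1 [-0.876  0.764  1.977  0.936  1.817  1.891] 8.520314073969131e-30
mat [0.067 0.71  2.665 2.854 1.795 1.505] 3.6219872903481583e-22
mat low [0.067 1.195 2.633 2.786 2.226 1.348] 4.821888243284572e-25
flip -1 [-0.732  0.483  1.881  0.645  1.372 -2.69 ] 1.20939953143106
mat [ 0.177  0.231  2.233  1.045  0.06  -2.69 ] 0.44390866510241633
mat low [ 0.173  0.54   2.23   1.036  0.06  -2.69 ] 0.008279496317423514
-1 [-1.052  0.619  1.683  0.917  1.987 -2.69 ] 1.0307204701998227
0.2 [-1.021  0.707  1.709  0.756  1.792 -2.69 ] 1.251331579109667
0.1 [-0.976  0.817  1.712  0.62   1.608 -2.69 ] 1.4292108407433164
0.05 [-0.95   0.876  1.707  0.558  1.516 -2.69 ] 1.501734158951155
grasp [-0.425  0.522  2.297 -0.305  0.06  -2.69 ] 1.3670308676321523
up [-0.732  0.483  1.881  0.645  1.373 -2.69 ] 1.2085869983217752
flip 1 [-0.876  0.764  1.977  0.936  1.817 -1.251] 7.304667093071907e-30
mat [ 0.067  0.71   2.665  2.854  1.795 -1.636] 3.5951425137906726e-22
mat low [ 0.067  1.195  2.633  2.786  2.226 -1.793] 1.6139929285834452e-24
flip -1 [-0.342  0.16   2.299 -1.13   0.06  -2.69 ] 2.9473786978418586
mat [ 0.177  0.231  2.233  1.045  0.06  -2.69 ] 0.4439086651024462
mat low [ 0.173  0.54   2.23   1.036  0.06  -2.69 ] 0.008279496321434161
```

```bash
cat > go.py <<'E'
from pl import *
rows,_=plan([.41,-.30,.22],rot([.2,.98,0],[.98,-.2,0]),1); show(rows,1)
E
python3 go.py
```

```text
[[1, [-0.9, -0.2, 4.2], [0.11, 0.94, 0.11]], [1, [-1.3, -0.2, 4.1], [0.11, 0.94, 0.11]], [1, [-1.6, -0.1, 4.0], [0.11, 0.94, 0.11]], [1, [-1.9, -0.1, 3.9], [0.11, 0.94, 0.11]], [1, [-2.2, 0.0, 3.7], [0.11, 0.94, 0.11]]]
[[1, [-2.5, 0.1, 3.5], [0.11, 0.94, 0.11]], [1, [-2.8, 0.1, 3.3], [0.11, 0.94, 0.11]], [1, [-3.1, 0.2, 3.1], [0.11, 0.94, 0.12]], [1, [-3.3, 0.2, 2.8], [0.11, 0.94, 0.12]], [1, [-3.6, 0.3, 2.5], [0.12, 0.94, 0.11]]]
[[1, [-3.7, 0.4, 2.2], [0.11, 0.94, 0.12]], [1, [-3.9, 0.4, 1.9], [0.12, 0.94, 0.11]], [1, [-4.0, 0.5, 1.6], [0.11, 0.94, 0.12]], [1, [-4.2, 0.5, 1.2], [0.12, 0.94, 0.11]], [1, [-4.2, 0.6, 0.9], [0.11, 0.94, 0.12]]]
[[1, [-4.3, 0.6, 0.5], [0.12, 0.94, 0.11]], [1, [-4.3, 0.7, 0.1], [0.11, 0.95, 0.12]], [1, [-4.3, 0.7, -0.2], [0.12, 0.94, 0.11]], [1, [-4.2, 0.8, -0.6], [0.11, 0.95, 0.12]], [1, [0, 0, 0], [0, 0, 0]]]
```

Emit:
drive_tool --plan '[[1, [-1, 0, 4], [0.11, 0.94, 0.11]], [1, [-1, 0, 4], [0.11, 0.94, 0.11]], [1, [-1.5, 0, 4], [0.11, 0.94, 0.11]], [1, [-2, 0, 4], [0.11, 0.94, 0.11]], [1, [-2, 0, 3.5], [0.11, 0.94, 0.11]]]'

```text
clock: 5.9
position: [0.4022, -0.2842, 0.2793]
orientation: [0.754, 0.616, 0.219, -0.061]
wrist_force: [-0.5, 0.4, -0.7]
gripper_width: 0.0854
finger_force: 0.0
```

Emit:
drive_tool --plan '[[1, [-2.5, 0, 3.5], [0.11, 0.94, 0.11]], [1, [-3, 0, 3.5], [0.11, 0.94, 0.11]], [1, [-3, 0, 3], [0.11, 0.94, 0.12]], [1, [-3.5, 0, 3], [0.11, 0.94, 0.12]], [1, [-3.5, 0, 2.5], [0.12, 0.94, 0.11]]]'

```text
clock: 6.32
position: [0.4042, -0.2894, 0.2576]
orientation: [0.707, 0.577, 0.351, -0.209]
wrist_force: [0.3, 0.2, 1.0]
gripper_width: 0.0853
finger_force: 0.0
```

Emit:
drive_tool --plan '[[1, [-3.5, 0.5, 2], [0.11, 0.94, 0.12]], [1, [-4, 0.5, 2], [0.12, 0.94, 0.11]], [1, [-4, 0.5, 1.5], [0.11, 0.94, 0.12]], [1, [-4, 0.5, 1], [0.12, 0.94, 0.11]], [1, [-4, 0.5, 1], [0.11, 0.94, 0.12]]]'

```text
clock: 6.73
position: [0.4073, -0.2947, 0.2372]
orientation: [0.629, 0.513, 0.468, -0.348]
wrist_force: [0.1, -0.3, 0.2]
gripper_width: 0.0857
finger_force: 0.0
```

Emit:
drive_tool --plan '[[1, [-4, 0.5, 0.5], [0.12, 0.94, 0.11]], [1, [-4.5, 0.5, 0], [0.11, 0.95, 0.12]], [1, [-4.5, 0.5, 0], [0.12, 0.94, 0.11]], [1, [-4, 1, -0.5], [0.11, 0.95, 0.12]], [1, [0, 0, 0], [0, 0, 0]]]'

```text
clock: 7.15
position: [0.4093, -0.2982, 0.2184]
orientation: [0.547, 0.444, 0.548, -0.452]
wrist_force: [0.3, 0.1, -0.3]
gripper_width: 0.0854
finger_force: 0.0
```

```bash
python3 q.py; python3 - <<'E'
from h import *
import json
s=status.sense(); json.dump([[list(map(float,s["q"])),list(map(float,s["position"]))]],open("D.json","w"))
c=optics.camera("side");d=optics.camera("scene")
p=np.array(s["position"]);z=R.from_quat(s["orientation"]).apply([0,0,1])
for n,cc in(("side",c),("scene",d)): print(n,proj(cc,[p,p-.06*z,p-.15*z,p-.24*z]).round())
P=proj(c,p-.12*z)[0].astype(int);Q=proj(d,p-.12*z)[0].astype(int)
f=lambda i,P:cv2.resize(i[P[1]-65:P[1]+65,P[0]-65:P[0]+65],None,fx=3,fy=3,interpolation=2)
print(P,Q)
cv2.imwrite("pics/h.png",np.hstack([f(c["frame"],P),f(d["frame"],Q)]))
E
```

```text
7.15
[ 0.4093 -0.2982  0.2184]
[[ 0.0058 -0.0091  0.9999]
 [ 0.9801 -0.1981 -0.0075]
 [ 0.1982  0.9801  0.0078]]
[-1.0786  0.8598  1.6794  0.7915  2.0295 -1.1484]
[ 0.2961  0.147  -0.3069]
0.08542640029244687
0.0
side [[277. 217.]
 [277. 231.]
 [277. 254.]
 [277. 279.]]
scene [[321. 174.]
 [333. 179.]
 [352. 185.]
 [372. 193.]]
[276 245] [345 183]
```

View pics/h.png

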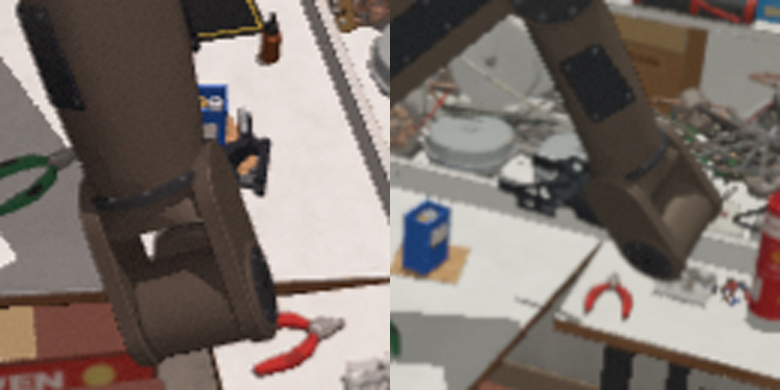

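The wrist yoke (right half, about (660,240)) reaches some 80 mm below the tool axis. A level tool at 49 mm would therefore hit the bench. Instead I'll use 45° grasps: tip the cup until it lies on the mat, regrasp, then tip it on until it is mouth down. I'll check that path with the IK.

```bash
cat > scan.py <<'E'
from kin import *
import itertools
np.set_printoptions(precision=2,suppress=True)
print(k,np.abs(f.fun[:3*len(D)]).max())
Z=np.array([0,0,1.]);MAT=np.array([.492,.164,0]);CUP=np.array([.448,-.1515,0])
def tool(m,ang,sg): # m horizontal dir, ang down from m
    z=m*np.cos(ang)-Z*np.sin(ang); return rot(z,sg*np.cross(Z,m))
def run(q,way):
    w=0
    for p,r,lab in way:
        p0,r0=fk(q,k); rv=(r0.inv()*r).as_rotvec()
        n=max(2,int(np.linalg.norm(rv)/.15)+1,int(np.linalg.norm(p-p0)/.04)+1)
        for t in np.linspace(1/n,1,n):
            q2,c=ik(p0+(p-p0)*t,r0*R.from_rotvec(rv*t),q)
            w=max(w,np.abs(q2-q).max()); q=q2
            if c>1e-4: return lab,q,w
    return "ok",q,w
if __name__=="__main__":
    q0=np.array(status.sense()["q"]); r45=np.pi/4
    A=np.deg2rad(45)
    for s,sg in itertools.product((1,-1),(1,-1)):
        Y=s*np.array([.2,.98,0])
        up=np.array([0,0,.3])
        w1=[(CUP+up-Y*.1,tool(Y,A,sg),"pre"),(CUP+[0,0,.05],tool(Y,A,sg),"grasp"),(CUP+[0,0,.2],tool(Y,A,sg),"lift"),(CUP+[0,0,.25],tool(Y,A+np.pi/2,sg),"tip")]
        r=run(q0,w1); print("side",s,sg,r)
        if r[0]!="ok": continue
        for psi in np.deg2rad(np.arange(0,360,30)):
            m=np.array([np.cos(psi),np.sin(psi),0])
            w2=[(MAT+[0,0,.2],tool(m,A+np.pi/2,sg),"yaw"),(MAT+[0,0,.026],tool(m,A+np.pi/2,sg),"lay"),(MAT+[0,0,.2],tool(m,A+np.pi/2,sg),"off"),]
            a=run(r[1],w2)
            if a[0]!="ok": continue
            for s2 in(1,-1):
                w3=[(MAT+[0,0,.2],tool(m,A,s2),"re"),(MAT+[0,0,.03],tool(m,A,s2),"g2"),(MAT+m*.03+[0,0,.05],tool(m,A+np.pi/2,s2),"pivot"),(MAT+m*.03+[0,0,.25],tool(m,A+np.pi/2,s2),"lift2")]
                b=run(a[1],w3)
                if b[0]!="ok": continue
                for d in np.deg2rad(np.arange(0,360,45)):
                    m2=np.array([np.cos(d),np.sin(d),0])
                    e=run(b[1],[(CUP+[0,0,.2],tool(m2,A+np.pi/2,s2),"mv"),(CUP+[0,0,.05],tool(m2,A+np.pi/2,s2),"put")])
                    if e[0]=="ok": print(s,sg,round(np.rad2deg(psi)),s2,round(np.rad2deg(d)),round(max(r[2],a[2],b[2],e[2]),2),e[1],flush=True);break
E
timeout 570 python3 scan.py
```

```text
[-0.02  0.06  0.18  0.58  0.41  0.25] 4.899821240858359
side 1 1 ('tip', array([-0.53,  0.29,  1.96,  0.15,  0.91,  2.69]), np.float64(0.17980789697913635))
side 1 -1 ('ok', array([-0.09,  0.36,  1.99, -0.9 ,  1.12,  0.66]), np.float64(0.19092043449926366))
1 -1 30 -1 0 1.22 [-0.34  0.83  1.71 -0.24  1.36  1.38]
1 -1 60 -1 0 0.6 [-0.34  0.83  1.71 -0.24  1.36  1.38]
1 -1 90 -1 0 0.35 [-0.34  0.83  1.71 -0.24  1.36  1.38]
side -1 1 ('grasp', array([-0.09,  0.7 ,  2.11, -1.13,  0.87,  1.11]), np.float64(0.2015873502349091))
side -1 -1 ('pre', array([-0.13,  0.12,  2.39,  4.28,  0.56, -1.87]), np.float64(0.6429943527289335))
```

```bash
cat > s2.py <<'E'
from scan import *
q=np.array(status.sense()["q"]); A=np.deg2rad(45)
Y=np.array([.2,.98,0]);Y/=np.linalg.norm(Y)
for name,psi in (("78",78.5),("65",65),("90",90)):
    m=np.array([np.cos(np.deg2rad(psi)),np.sin(np.deg2rad(psi)),0]);C=MAT-.01*m; a=q
    W=[(CUP+[0,0,.3]-Y*.1,tool(Y,A,-1),"pre"),(CUP+[0,0,.05],tool(Y,A,-1),"grasp"),(CUP+[0,0,.2],tool(Y,A,-1),"lift"),
     (CUP+[0,0.12,.22],tool(Y,A+np.pi/4,-1),"half"),(C+[0,0,.2],tool(m,A+np.pi/2,-1),"tipped"),(C+[0,0,.026],tool(m,A+np.pi/2,-1),"lay"),(C+[0,0,.15],tool(m,A+np.pi/2,-1),"off"),
     (C+[0,0,.15],tool(m,A,-1),"re"),(C+[0,0,.03],tool(m,A,-1),"g2"),(C+m*.023+[0,0,.05],tool(m,A+np.pi/2,-1),"piv"),(C+m*.023+[0,0,.22],tool(m,A+np.pi/2,-1),"lift2")]
    for w in W:
        r=run(a,[w]); a=r[1]; print(name,w[2],r[0],a,round(r[2],2))
    for d in (psi,60,45,30,0):
        m2=np.array([np.cos(np.deg2rad(d)),np.sin(np.deg2rad(d)),0])
        e=run(a,[(CUP+[0,0,.2],tool(m2,A+np.pi/2,-1),"mv"),(CUP+[0,0,.05],tool(m2,A+np.pi/2,-1),"put")]); print(d,e)
E
python3 s2.py
```

```text
[-0.02  0.06  0.18  0.58  0.41  0.25] 4.899821240858359
78 pre ok [-0.93  0.44  1.7   0.55  1.59 -0.9 ] 0.08
78 grasp ok [-0.79  0.73  2.02  0.75  1.04 -1.2 ] 0.08
78 lift ok [-0.79  0.49  1.94  0.66  1.29 -0.97] 0.07
78 half ok [-0.21  0.26  2.01 -0.    0.87 -0.01] 0.23
78 tipped ok [ 0.45  0.61  1.7  -0.6   1.42  0.93] 0.25
78 lay ok [ 0.45  0.84  1.78 -0.66  1.16  1.13] 0.06
78 off ok [ 0.45  0.67  1.73 -0.61  1.34  0.99] 0.05
78 re ok [-0.18  0.49  2.15  1.13  0.9  -0.9 ] 0.27
78 g2 ok [-0.18  0.72  2.2   1.37  0.81 -1.27] 0.09
78 piv ok [ 0.48  0.82  1.73 -0.62  1.22  1.1 ] 0.4
78 lift2 ok [ 0.48  0.6   1.64 -0.58  1.48  0.91] 0.06
78.5 ('put', array([-0.09,  0.7 ,  2.11, -1.13,  0.87,  1.11]), np.float64(0.09678202629354205))
60 ('ok', array([-0.12,  0.74,  1.99, -0.88,  1.  ,  1.12]), np.float64(0.07388476705168215))
45 ('ok', array([-0.16,  0.77,  1.9 , -0.69,  1.12,  1.14]), np.float64(0.07696164888336403))
30 ('ok', array([-0.21,  0.79,  1.81, -0.53,  1.22,  1.2 ]), np.float64(0.0826718932950499))
0 ('ok', array([-0.34,  0.83,  1.71, -0.24,  1.36,  1.38]), np.float64(0.0880
[... 1431 characters left out ...]
72  1.24  0.92] 0.05
90 re ok [-0.18  0.53  2.06  0.97  1.01 -0.91] 0.23
90 g2 ok [-0.18  0.74  2.11  1.14  0.87 -1.2 ] 0.07
90 piv ok [ 0.52  0.8   1.81 -0.75  1.13  1.06] 0.35
90 lift2 ok [ 0.52  0.57  1.71 -0.68  1.38  0.83] 0.05
90 ('put', array([-0.09,  0.46,  2.14, -1.13,  0.88,  0.82]), np.float64(0.08185801223382386))
60 ('ok', array([-0.12,  0.74,  1.99, -0.88,  1.  ,  1.12]), np.float64(0.0770440929613366))
45 ('ok', array([-0.16,  0.77,  1.9 , -0.69,  1.12,  1.14]), np.float64(0.08123476455875926))
30 ('ok', array([-0.21,  0.79,  1.81, -0.53,  1.22,  1.2 ]), np.float64(0.0874942649056561))
0 ('ok', array([-0.34,  0.83,  1.71, -0.24,  1.36,  1.38]), np.float64(0.08455709960934338))
```

```bash
cat > go.py <<'E'
from scan import *
Y=np.array([.199,.98,0]); r=tool(Y,np.pi/4,-1)
rows,e=plan(np.array([.448,-.1515,.055])-r.apply([0,0,.12]),r,1); show(rows,1)
E
python3 go.py
```

```text
[-0.02  0.06  0.18  0.58  0.41  0.25] 4.899821240858359
[[1, [-8.0, 0.9, 6.7], [-0.0, -0.9, -0.0]], [1, [-7.5, 0.9, 7.3], [-0.0, -0.9, -0.0]], [1, [-6.9, 0.9, 7.8], [-0.0, -0.9, -0.01]], [1, [-6.2, 0.9, 8.4], [-0.0, -0.9, -0.0]], [1, [-5.6, 0.9, 8.8], [-0.0, -0.9, -0.01]]]
[[1, [-4.9, 0.9, 9.2], [-0.01, -0.9, -0.0]], [1, [-4.1, 0.9, 9.6], [-0.0, -0.9, -0.01]], [1, [-3.4, 0.9, 9.9], [-0.01, -0.9, -0.0]], [1, [-2.6, 0.9, 10.1], [-0.0, -0.9, -0.0]], [1, [-1.7, 0.8, 10.3], [-0.01, -0.89, -0.01]]]
```

Emit:
drive_tool --plan '[[1, [-8, 1, 6.5], [0, -0.9, 0]], [1, [-7.5, 1, 7.5], [0, -0.9, 0]], [1, [-7, 1, 8], [0, -0.9, 0]], [1, [-6, 1, 8.5], [0, -0.9, 0]], [1, [-5.5, 1, 9], [0, -0.9, 0]]]'

```text
clock: 7.67
position: [0.4209, -0.2662, 0.1815]
orientation: [0.646, 0.527, 0.427, -0.35]
wrist_force: [0.1, 0.4, -0.6]
gripper_width: 0.0855
finger_force: 0.0
```

Emit:
drive_tool --plan '[[1, [-5, 1, 9], [0, -0.9, 0]], [1, [-4, 1, 9.5], [0, -0.9, 0]], [1, [-3.5, 1, 10], [0, -0.9, 0]], [1, [-2.5, 1, 10], [0, -0.9, 0]], [1, [-1.5, 1, 10], [0, -0.9, 0]]]'

```text
clock: 8.08
position: [0.4324, -0.235, 0.1422]
orientation: [0.716, 0.586, 0.294, -0.24]
wrist_force: [0.1, -0.3, 0.2]
gripper_width: 0.0852
finger_force: 0.0
```

```bash
sed -i 's/^print(k/#print(k/' scan.py; cat > go.py <<'E'
from scan import *
import m2
np.set_printoptions(precision=4,suppress=True)
x,c=m2.fit(["wrist"],np.array([.448,-.152])); print(x,c)
cc=optics.camera("wrist"); cv2.imwrite("pics/g1.png",cc["frame"])
Y=np.array([.199,.98,0]); r=tool(Y,np.pi/4,-1); print(status.sense()["position"])
rows,e=plan([x[0],x[1],.055],r,1,vmax=14); show(rows,1)
E
python3 go.py
```

```text
wrist 6596
[ 0.4485 -0.1516  2.938 ] 0.061505487580113906
[ 0.4325 -0.2335  0.1428]
[[1, [-0.3, -0.0, 13.5], [-0.0, 0.01, 0.0]], [1, [-0.3, -0.0, 13.4], [-0.0, 0.01, 0.0]], [1, [-0.3, -0.0, 13.5], [-0.0, 0.01, 0.0]], [1, [-0.3, -0.0, 13.4], [-0.0, 0.0, 0.0]], [1, [-0.3, -0.1, 13.5], [-0.01, 0.01, 0.0]]]
[[1, [-0.3, -0.1, 13.4], [-0.0, 0.0, 0.0]], [1, [-0.3, -0.0, 13.5], [-0.01, 0.01, 0.01]], [1, [-0.3, -0.1, 13.4], [-0.0, 0.0, 0.0]], [1, [-0.4, -0.0, 13.5], [-0.01, 0.01, 0.01]], [1, [0, 0, 0], [0, 0, 0]]]
```

View pics/g1.png

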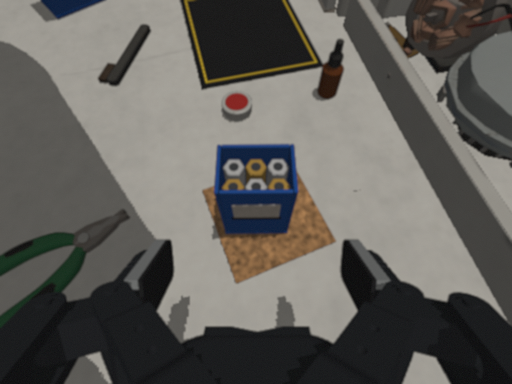

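The cup stands square to the jaws, at (256,190) midway between the pads, with all six standoffs inside. I'll advance and grip.

Emit:
drive_tool --plan '[[1, [0, 0, 13.5], [0, 0, 0]], [1, [0, 0, 13.5], [0, 0, 0]], [1, [0, 0, 13.5], [0, 0, 0]], [1, [0, 0, 13.5], [0, 0, 0]], [1, [-1, 0, 13.5], [0, 0, 0]]]'

```text
clock: 8.6
position: [0.4416, -0.1887, 0.0932]
orientation: [0.715, 0.585, 0.296, -0.243]
wrist_force: [0.3, -1.0, -0.4]
gripper_width: 0.0853
finger_force: 0.0
```

Emit:
drive_tool --plan '[[1, [-1, 0, 13.5], [0, 0, 0]], [1, [0, 0, 13.5], [0, 0, 0]], [1, [0, 0, 13], [0, 0, 0]], [1, [0, 0, 13], [0, 0, 0]], [1, [0, 0, 0], [0, 0, 0]]]'

```text
clock: 9.02
position: [0.4482, -0.1509, 0.0537]
orientation: [0.715, 0.584, 0.295, -0.245]
wrist_force: [-0.5, -0.1, 0.4]
gripper_width: 0.0853
finger_force: 0.0
```

Emit:
drive_tool --plan '[[0.5, [0, 0, 0], [0, 0, 0]], [0.5, [0, 0, 0], [0, 0, 0]], [0.5, [0, 0, 0], [0, 0, 0]], [0.5, [0, 0, 0], [0, 0, 0]], [0.5, [0, 0, 0], [0, 0, 0]]]' --newtons 80

```text
clock: 9.43
position: [0.4486, -0.1527, 0.0551]
orientation: [0.715, 0.584, 0.296, -0.243]
wrist_force: [-2.5, -3.0, 7.4]
gripper_width: 0.0635
finger_force: 85.2
```

```bash
cat > go.py <<'E'
from scan import *
np.set_printoptions(precision=4,suppress=True)
s=status.sense();print(s["clock"],np.array(s["position"]),s["gripper_width"],s["finger_force"],s["wrist_force"])
Y=np.array([.199,.98,0]);m=np.array([0,1.,0]); G=.5; C=np.array([.492,.154,0])
p=np.array(s["position"])
a,e=plan(p+[0,0,.13],tool(Y,np.pi/4,-1),G,vmax=25); show(a,G);print()
b,e=plan(p+[0,.13,.16],tool(Y,np.pi/2,-1),G,start=e,vmax=25,wmax=4.5)
c,e=plan(C+[0,0,.16],tool(m,np.deg2rad(133),-1),G,start=e,vmax=25,wmax=4.5); show(b+c,G)
E
python3 go.py
```

```text
9.4333 [ 0.4486 -0.1527  0.0551] 0.0634702665254757 85.21774291992188 [-2.4924 -2.9627  7.4055]
[[0.5, [15.3, -0.1, -15.3], [-0.0, -0.0, -0.0]], [0.5, [15.3, -0.0, -15.3], [-0.0, -0.0, -0.0]], [0.5, [15.3, -0.1, -15.3], [-0.01, -0.0, -0.0]], [0.5, [15.4, -0.0, -15.3], [-0.0, -0.0, -0.01]], [0.5, [15.3, -0.0, -15.3], [-0.01, -0.0, -0.0]]]
[[0.5, [15.4, -0.1, -15.4], [-0.0, -0.01, -0.01]], [0.5, [0, 0, 0], [0, 0, 0]], [0.5, [0, 0, 0], [0, 0, 0]], [0.5, [0, 0, 0], [0, 0, 0]], [0.5, [0, 0, 0], [0, 0, 0]]]

[[0.5, [11.1, -2.6, 6.9], [-0.0, -0.9, 0.0]], [0.5, [11.6, -2.6, 6.0], [-0.0, -0.9, 0.0]], [0.5, [12.1, -2.6, 5.1], [-0.0, -0.9, 0.0]], [0.5, [12.4, -2.6, 4.1], [-0.0, -0.9, 0.0]], [0.5, [12.7, -2.6, 3.1], [-0.0, -0.9, 0.0]]]
[[0.5, [12.9, -2.6, 2.1], [-0.0, -0.9, 0.0]], [0.5, [13.1, -2.5, 1.1], [-0.0, -0.9, 0.0]], [0.5, [13.1, -2.6, 0.0], [-0.0, -0.9, 0.0]], [0.5, [13.0, -2.5, -1.0], [-0.0, -0.9, 0.0]], [0.5, [13.0, -2.6, -2.0], [-0.0, -0.9, 0.0]]]
[[0.5, [18.2, 0.7, 5.5], [-0.09, -0.86, -0.22]], [0.5, [18.5, 1.1, 4.1], [-0.09, -0.86, -0.22]], [0.5, [18.8, 1.4, 2.7], [-0.09, -0.86, -0.22]], [0.5, [18.9, 1.7, 1.3], [-0.08, -0.86, -0.22]], [0.5, [18.9, 2.1, -0.0], [-0.09, -0.85, -0.22]]]
[[0.5, [18.8, 2.5, -1.4], [-0.08, -0.86, -0.22]], [0.5, [18.6, 2.8, -2.8], [-0.09, -0.85, -0.22]], [0.5, [18.3, 3.2, -4.2], [-0.08, -0.86, -0.22]], [0.5, [17.8, 3.6, -5.5], [-0.08, -0.85, -0.21]], [0.5, [17.3, 4.0, -6.8], [-0.09, -0.86, -0.22]]]
```

Emit:
drive_tool --plan '[[0.5, [10, 0, -10], [0, 0, 0]], [0.5, [20, 0, -20], [0, 0, 0]], [0.5, [20, 0, -20], [0, 0, 0]], [0.5, [20, 0, -20], [0, 0, 0]], [0.5, [20, 0, -20], [0, 0, 0]]]'

```text
clock: 9.85
position: [0.4486, -0.1525, 0.1829]
orientation: [0.716, 0.584, 0.295, -0.244]
wrist_force: [0.7, -0.4, -3.4]
gripper_width: 0.0628
finger_force: 85.3
```

Emit:
drive_tool --plan '[[0.5, [11, -2.5, 7], [0, -0.9, 0]], [0.5, [11.5, -2.5, 6], [0, -0.9, 0]], [0.5, [12, -2.5, 5], [0, -0.9, 0]], [0.5, [12.5, -2.5, 4], [0, -0.9, 0]], [0.5, [12.5, -2.5, 3], [0, -0.9, 0]]]'

```text
clock: 10.27
position: [0.449, -0.0876, 0.1971]
orientation: [0.76, 0.621, 0.149, -0.123]
wrist_force: [0.6, -0.4, -3.9]
gripper_width: 0.0634
finger_force: 86.6
```

Emit:
drive_tool --plan '[[0.5, [13, -2.5, 2], [0, -0.9, 0]], [0.5, [13, -2.5, 1], [0, -0.9, 0]], [0.5, [13, -2.5, 0], [0, -0.9, 0]], [0.5, [13, -2.5, -1], [0, -0.9, 0]], [0.5, [13, -2.5, -2], [0, -0.9, 0]]]'

```text
clock: 10.68
position: [0.4495, -0.0227, 0.2126]
orientation: [0.774, 0.633, -0.002, 0.0]
wrist_force: [-0.3, -0.3, -3.6]
gripper_width: 0.0632
finger_force: 86.7
```

```bash
python3 q.py; cat > go.py <<'E'
from scan import *
m=np.array([0,1.,0]); G=.5; C=np.array([.492,.154,0])
c,e=plan(C+[0,0,.16],tool(m,np.deg2rad(133),-1),G,vmax=25,wmax=4.5); show(c,G)
E
python3 go.py
```

```text
10.6833
[ 0.4495 -0.0227  0.2126]
[[ 0.1987  0.9801 -0.0029]
 [ 0.9801 -0.1987 -0.0021]
 [-0.0027 -0.0024 -1.    ]]
[-0.1958  0.2892  2.0085 -0.0038  0.846   0.0068]
[-0.3179 -0.3024 -3.5841]
0.06315003671906864
86.66687607765198
[[0.5, [18.2, 0.7, 5.2], [-0.09, -0.85, -0.22]], [0.5, [18.5, 1.0, 3.9], [-0.09, -0.85, -0.22]], [0.5, [18.7, 1.3, 2.5], [-0.09, -0.86, -0.22]], [0.5, [18.8, 1.7, 1.1], [-0.09, -0.85, -0.22]], [0.5, [18.8, 2.0, -0.3], [-0.09, -0.85, -0.22]]]
[[0.5, [18.7, 2.4, -1.7], [-0.09, -0.86, -0.22]], [0.5, [18.5, 2.8, -3.1], [-0.09, -0.85, -0.21]], [0.5, [18.1, 3.1, -4.4], [-0.08, -0.86, -0.22]], [0.5, [17.7, 3.5, -5.7], [-0.09, -0.85, -0.21]], [0.5, [17.1, 3.8, -7.0], [-0.08, -0.86, -0.22]]]
```

Emit:
drive_tool --plan '[[0.5, [18, 0.5, 5], [-0.09, -0.85, -0.22]], [0.5, [18.5, 1, 4], [-0.09, -0.85, -0.22]], [0.5, [18.5, 1.5, 2.5], [-0.09, -0.86, -0.22]], [0.5, [19, 1.5, 1], [-0.09, -0.85, -0.22]], [0.5, [19, 2, 0], [-0.09, -0.85, -0.22]]]'

```text
clock: 11.1
position: [0.4708, 0.0662, 0.186]
orientation: [0.729, 0.659, -0.132, 0.132]
wrist_force: [-0.3, -0.3, -3.0]
gripper_width: 0.0633
finger_force: 86.5
```

Emit:
drive_tool --plan '[[0.5, [18.5, 2.5, -2], [-0.09, -0.86, -0.22]], [0.5, [18.5, 3, -3], [-0.09, -0.85, -0.21]], [0.5, [18, 3, -4.5], [-0.08, -0.86, -0.22]], [0.5, [17.5, 3.5, -5.5], [-0.09, -0.85, -0.21]], [0.5, [17, 4, -7], [-0.08, -0.86, -0.22]]]'

```text
clock: 11.52
position: [0.4922, 0.1543, 0.1602]
orientation: [0.657, 0.659, -0.259, 0.259]
wrist_force: [0.1, -0.4, -3.6]
gripper_width: 0.0629
finger_force: 86.4
```

```bash
python3 q.py; cat > go.py <<'E'
from scan import *
m=np.array([0,1.,0]); G=.5; C=np.array([.492,.154,0])
c=optics.camera("side"); cv2.imwrite("pics/t.png",cv2.resize(c["frame"][90:250,200:360],None,fx=3,fy=3))
c,e=plan(C+[0,0,.05],tool(m,np.deg2rad(134),-1),G,vmax=15,wmax=4.5); show(c,G)
E
python3 go.py
```

```text
11.5167
[0.4922 0.1543 0.1602]
[[-0.0014  0.7319 -0.6814]
 [ 1.      0.0016 -0.0004]
 [ 0.0008 -0.6814 -0.7319]]
[ 0.462   0.6233  1.7943 -0.7087  1.2159  0.8851]
[ 0.0538 -0.3661 -3.6004]
0.06293409522082567
86.44193887710571
[[0.5, [9.0, -0.0, 10.1], [0.0, -0.02, 0.01]], [0.5, [9.0, -0.0, 10.1], [0.0, -0.02, 0.01]], [0.5, [9.0, -0.1, 10.1], [0.0, -0.02, 0.01]], [0.5, [9.0, -0.1, 10.1], [0.0, -0.02, 0.01]], [0.5, [9.0, -0.1, 10.1], [0.0, -0.02, 0.01]]]
[[0.5, [9.1, -0.0, 10.0], [0.01, -0.02, 0.0]], [0.5, [9.1, -0.1, 10.0], [0.0, -0.02, 0.01]], [0.5, [9.1, -0.0, 10.0], [0.01, -0.02, 0.0]], [0.5, [0, 0, 0], [0, 0, 0]], [0.5, [0, 0, 0], [0, 0, 0]]]
```

View pics/t.png

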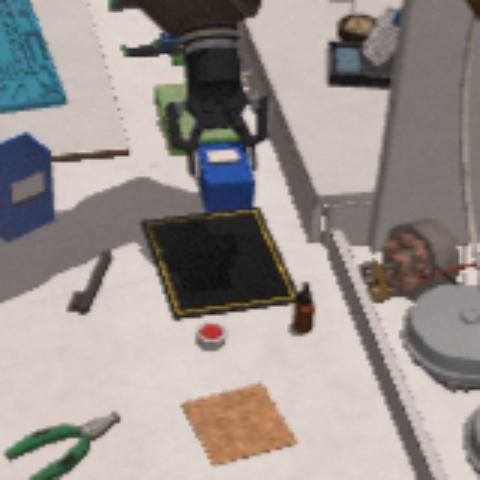

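The held cup lies level above the mat at about (228,185), with its floor end toward the camera, so the mouth faces away from it and stays level. The mat below is clear, so I'll lower it.

Emit:
drive_tool --plan '[[0.5, [10, 0, 11], [0, -0.05, 0]], [0.5, [10, 0, 11], [0, -0.05, 0]], [0.5, [10, 0, 11], [0, -0.05, 0]], [0.5, [10, 0, 11], [0, 0, 0]], [0.5, [10, 0, 11], [0, 0, 0]]]'

```text
clock: 11.98
position: [0.4919, 0.151, 0.0847]
orientation: [0.657, 0.657, -0.263, 0.261]
wrist_force: [-0.0, 0.8, -3.1]
gripper_width: 0.0632
finger_force: 86.7
```

Emit:
drive_tool --plan '[[0.5, [10, 0, 11], [0, 0, 0]], [0.5, [10, 0, 11], [0, 0, 0]], [0.5, [7, 0, 7], [0, 0, 0]], [0.5, [3, 0, 3], [0, 0, 0]], [0.5, [0, 0, 0], [0, 0, 0]]]'

```text
clock: 12.4
position: [0.4918, 0.1515, 0.0414]
orientation: [0.656, 0.657, -0.263, 0.262]
wrist_force: [0.1, 0.1, -3.2]
gripper_width: 0.063
finger_force: 86.7
```

Emit:
drive_tool --plan '[[0.5, [1, 0, 1], [0, 0, 0]], [0.5, [1, 0, 1], [0, 0, 0]], [0.5, [1, 0, 1], [0, 0, 0]], [0.5, [1, 0, 1], [0, 0, 0]], [0.5, [0, 0, 0], [0, 0, 0]]]'

```text
clock: 12.82
position: [0.492, 0.1519, 0.0368]
orientation: [0.656, 0.657, -0.262, 0.262]
wrist_force: [-0.8, 0.7, -2.8]
gripper_width: 0.0629
finger_force: 86.7
```

Emit:
drive_tool --plan '[[0.5, [1.5, 0, 1.5], [0, 0, 0]], [0.5, [1.5, 0, 1.5], [0, 0, 0]], [0.5, [1, 0, 1], [0, 0, 0]], [0.5, [0, 0, 0], [0, 0, 0]], [0.5, [0, 0, 0], [0, 0, 0]]]'

```text
clock: 13.23
position: [0.4919, 0.1519, 0.0309]
orientation: [0.656, 0.657, -0.263, 0.262]
wrist_force: [-0.3, -0.8, -3.6]
gripper_width: 0.0632
finger_force: 86.7
```

Emit:
drive_tool --plan '[[0.5, [0.7, 0, 0.7], [0, 0, 0]], [0.5, [0.7, 0, 0.7], [0, 0, 0]], [0.5, [0.7, 0, 0.7], [0, 0, 0]], [0.5, [0, 0, 0], [0, 0, 0]], [0.5, [0, 0, 0], [0, 0, 0]]]'

```text
clock: 13.65
position: [0.492, 0.1521, 0.0289]
orientation: [0.656, 0.657, -0.263, 0.263]
wrist_force: [-2.7, 4.1, 7.0]
gripper_width: 0.0631
finger_force: 87.4
```

Emit:
drive_tool --plan '[[1, [0, 0, 0], [0, 0, 0]], [1, [0, 0, 0], [0, 0, 0]], [1, [0, 0, 0], [0, 0, 0]], [1, [0, 0, 0], [0, 0, 0]], [1, [0, 0, 0], [0, 0, 0]]]'

```text
clock: 14.07
position: [0.492, 0.152, 0.028]
orientation: [0.656, 0.657, -0.263, 0.262]
wrist_force: [0.3, -0.4, -0.1]
gripper_width: 0.0857
finger_force: 0.0
```

Emit:
drive_tool --plan '[[1, [0, 0, -10], [0, 0, 0]], [1, [0, 0, -20], [0, 0, 0]], [1, [0, 0, -30], [0, 0, 0]], [1, [0, 0, -40], [0, 0, 0]], [1, [0, 0, -40], [0, 0, 0]]]'

```text
clock: 14.48
position: [0.4915, 0.2497, 0.1311]
orientation: [0.656, 0.657, -0.263, 0.261]
wrist_force: [0.6, -0.6, 0.4]
gripper_width: 0.0849
finger_force: 0.0
```

```bash
cat > go.py <<'E'
from scan import *
s=status.sense();print(s["position"],s["wrist_force"])
m=np.array([0,1.,0])
c=optics.camera("wrist"); cv2.imwrite("pics/l.png",c["frame"])
r=tool(m,np.deg2rad(50),-1); T=np.array([.492,.142,.033]); z=r.apply([0,0,1.])
b,e=plan(np.array([.492,.16,.20]),tool(m,np.pi/2,-1),1,vmax=25,wmax=4.5)
a,e=plan(T-.13*z,r,1,vmax=25,wmax=4.5,start=e); show(b+a,1)
E
python3 go.py
```

```text
[0.49 0.25 0.13] [ 0.64 -0.57  0.43]
[[1, [-11.3, -0.1, 1.9], [0.01, 0.86, 0.0]], [1, [-11.4, -0.1, 1.0], [0.01, 0.86, 0.0]], [1, [-11.4, -0.1, 0.2], [0.01, 0.87, 0.0]], [1, [-11.4, -0.1, -0.7], [0.01, 0.86, 0.0]], [1, [-11.3, -0.1, -1.6], [0.0, 0.87, 0.0]]]
[[1, [-11.2, -0.1, -2.4], [0.01, 0.86, 0.0]], [1, [-10.9, -0.1, -3.3], [0.0, 0.87, 0.0]], [1, [-10.7, -0.1, -4.1], [0.01, 0.86, 0.0]], [1, [-10.3, -0.2, -4.9], [0.0, 0.87, 0.0]], [1, [-10.0, -0.1, -5.6], [0.01, 0.86, 0.01]]]
[[1, [-11.3, 0.0, 7.5], [-0.0, 0.89, -0.0]], [1, [-11.8, 0.0, 6.6], [-0.0, 0.89, -0.0]], [1, [-12.3, 0.0, 5.7], [-0.0, 0.89, -0.0]], [1, [-12.7, 0.0, 4.7], [-0.0, 0.89, -0.0]], [1, [-13.0, 0.0, 3.7], [-0.0, 0.89, -0.0]]]
[[1, [-13.3, 0.0, 2.6], [-0.0, 0.89, -0.0]], [1, [-13.4, 0.0, 1.6], [-0.0, 0.89, -0.0]], [1, [-13.6, 0.0, 0.6], [-0.0, 0.89, -0.0]], [1, [-13.5, 0.0, -0.5], [-0.0, 0.88, -0.0]], [1, [0, 0, 0], [0, 0, 0]]]
```

View pics/l.png

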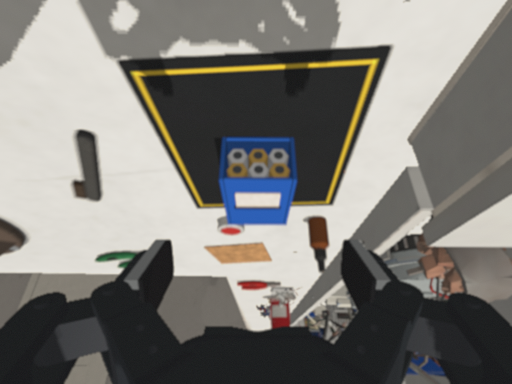

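The cup lies on the mat at (258,180) with its mouth toward the camera and all six standoffs inside. I'll swing over to the floor-end side.

Emit:
drive_tool --plan '[[1, [-11.5, 0, 2], [0, 0.86, 0]], [1, [-11.5, 0, 1], [0, 0.86, 0]], [1, [-11.5, 0, 0], [0, 0.87, 0]], [1, [-11.5, 0, -1], [0, 0.86, 0]], [1, [-11, 0, -1.5], [0, 0.87, 0]]]'

```text
clock: 14.95
position: [0.492, 0.2013, 0.163]
orientation: [0.694, 0.695, -0.133, 0.133]
wrist_force: [0.5, -0.6, -0.3]
gripper_width: 0.0854
finger_force: 0.0
```

Emit:
drive_tool --plan '[[1, [-11, 0, -2.5], [0, 0.86, 0]], [1, [-11, 0, -3], [0, 0.87, 0]], [1, [-10.5, 0, -4], [0, 0.86, 0]], [1, [-10.5, 0, -5], [0, 0.87, 0]], [1, [-10, 0, -5.5], [0, 0.86, 0]]]'

```text
clock: 15.37
position: [0.4922, 0.1538, 0.195]
orientation: [0.707, 0.708, -0.0, 0.001]
wrist_force: [0.4, 0.1, -0.0]
gripper_width: 0.0857
finger_force: 0.0
```

Emit:
drive_tool --plan '[[1, [-11.5, 0, 7.5], [0, 0.89, 0]], [1, [-12, 0, 6.5], [0, 0.89, 0]], [1, [-12.5, 0, 5.5], [0, 0.89, 0]], [1, [-12.5, 0, 4.5], [0, 0.89, 0]], [1, [-13, 0, 3.5], [0, 0.89, 0]]]'

```text
clock: 15.78
position: [0.4925, 0.0966, 0.1579]
orientation: [0.694, 0.694, 0.137, -0.135]
wrist_force: [1.4, 0.9, 0.3]
gripper_width: 0.0856
finger_force: 0.0
```

Emit:
drive_tool --plan '[[1, [-13.5, 0, 2.5], [0, 0.89, 0]], [1, [-13.5, 0, 1.5], [0, 0.89, 0]], [1, [-13.5, 0, 0.5], [0, 0.89, 0]], [1, [-13.5, 0, -0.5], [0, 0.88, 0]], [1, [0, 0, 0], [0, 0, 0]]]'

```text
clock: 16.2
position: [0.4924, 0.049, 0.1265]
orientation: [0.666, 0.664, 0.241, -0.242]
wrist_force: [-0.7, -0.8, 0.4]
gripper_width: 0.0855
finger_force: 0.0
```

```bash
cat > m3.py <<'E'
from scan import *
from scipy.optimize import minimize
np.set_printoptions(precision=4,suppress=True)
c=optics.camera("wrist"); cv2.imwrite("pics/l2.png",c["frame"])
s=status.sense();print(np.array(s["position"]),R.from_quat(s["orientation"]).as_matrix().T,s["q"])
hs=cv2.cvtColor(c["frame"],cv2.COLOR_BGR2HSV)
m=((hs[...,0]>100)&(hs[...,0]<130)&(hs[...,1]>110)&(hs[...,2]>40)).astype(np.uint8)
m[330:]=0
L=cv2.connectedComponents(m)[1]; c0=np.array([.492,.146]); p=proj(c,[*c0,.049])[0]; yy,xx=np.mgrid[:384,:512]
near=L[(np.hypot(xx-p[0],yy-p[1])<25)&(m>0)];kk=np.bincount(near).argmax()
g=np.zeros_like(m); cv2.fillConvexPoly(g,cv2.convexHull(np.argwhere(L==kk)[:,::-1].astype(np.int32)),1)
def sil(p):
    B=np.array([[a*.032,b*.046,d] for a in(-1,1) for b in(-1,1) for d in(.003,.049)])
    q=proj(c,R.from_euler("z",p[2]).apply(B)+[p[0],p[1],0]); z=np.zeros((1536,2048),np.uint8)
    cv2.fillConvexPoly(z,cv2.convexHull(((q*4+1.5)*16).astype(np.int32)),255,shift=4); return cv2.resize(z,(512,384),interpolation=cv2.INTER_AREA)/255.
b=minimize(lambda p:np.abs(sil(p)-g).sum()/g.sum(),[*c0,0],method="Nelder-Mead",options=dict(initial_simplex=[[*c0,0],[.5,.146,0],[.492,.154,0],[.492,.146,.1]]))
print(b.x,b.fun,g.sum(),proj(c,[*c0,.026]))
r=tool(np.array([-np.sin(b.x[2]),np.cos(b.x[2]),0]),np.deg2rad(50),-1)
rows,_=plan([b.x[0],b.x[1]-.004,.033],r,1,vmax=15); show(rows,1)
E
python3 m3.py
```

```text
[0.4923 0.0499 0.1271] [[ 0.0034  0.7691  0.6391]
 [ 1.     -0.0021 -0.0027]
 [-0.0007  0.6391 -0.7691]] [-0.3399  0.5831  2.0141  0.8033  0.9917 -0.9441]
[ 0.4921  0.1461 -0.0051] 0.04066958128018793 8046 [[255.8164 173.6981]]
[[1, [1.2, -0.0, 14.6], [-0.01, 0.01, 0.0]], [1, [1.2, -0.0, 14.6], [-0.0, 0.01, 0.0]], [1, [1.2, -0.0, 14.6], [-0.01, 0.01, 0.0]], [1, [1.2, -0.1, 14.6], [-0.0, 0.0, 0.0]], [1, [1.1, -0.1, 14.6], [-0.01, 0.01, 0.0]]]
[[1, [1.1, -0.1, 14.6], [-0.0, 0.0, 0.0]], [1, [1.2, -0.0, 14.6], [-0.01, 0.01, 0.0]], [1, [1.1, -0.1, 14.6], [-0.0, 0.0, 0.0]], [1, [1.2, -0.1, 14.5], [-0.01, 0.01, 0.01]], [1, [0, 0, 0], [0, 0, 0]]]
```

The fit puts the lying cup at (0.492, 0.146), as expected. I'll advance and grip.

Emit:
drive_tool --plan '[[1, [1, 0, 14.5], [0, 0, 0]], [1, [1, 0, 14.5], [0, 0, 0]], [1, [1, 0, 14.5], [0, 0, 0]], [1, [1, 0, 14.5], [0, 0, 0]], [1, [1, 0, 14.5], [0, 0, 0]]]'

```text
clock: 16.67
position: [0.4922, 0.1027, 0.0757]
orientation: [0.665, 0.666, 0.239, -0.239]
wrist_force: [1.1, -1.0, 0.6]
gripper_width: 0.0853
finger_force: 0.0
```

Emit:
drive_tool --plan '[[1, [1, 0, 14.5], [0, 0, 0]], [1, [1, 0, 14.5], [0, 0, 0]], [1, [1, 0, 14.5], [0, 0, 0]], [1, [1, 0, 14], [0, 0, 0]], [1, [0, 0, 0], [0, 0, 0]]]'

```text
clock: 17.08
position: [0.4913, 0.1433, 0.0332]
orientation: [0.664, 0.666, 0.239, -0.241]
wrist_force: [0.2, -0.1, -0.2]
gripper_width: 0.0857
finger_force: 0.0
```

Emit:
drive_tool --plan '[[0.5, [0, 0, 0], [0, 0, 0]], [0.5, [0, 0, 0], [0, 0, 0]], [0.5, [0, 0, 0], [0, 0, 0]], [0.5, [0, 0, 0], [0, 0, 0]], [0.5, [0, 0, 0], [0, 0, 0]]]' --newtons 100

```text
clock: 17.5
position: [0.4922, 0.141, 0.0349]
orientation: [0.665, 0.665, 0.24, -0.24]
wrist_force: [-0.8, 1.8, 6.8]
gripper_width: 0.0624
finger_force: 109.1
```

```bash
python3 q.py; cat > go.py <<'E'
from scan import *
np.set_printoptions(precision=3,suppress=True)
s=status.sense(); p=np.array(s["position"]); r=R.from_quat(s["orientation"]); q=np.array(s["q"])
# pivot about mouth-bottom edge; lift 2.5 mm
P=np.array([p[0],.192,.0055]); o=p+[0,0,.0025]-P
rows=[];st=(p,r); qq=q; N=int(__import__("sys").argv[1])
for i in range(1,N+1):
    t=R.from_rotvec([-np.pi/2*i/N,0,0]); tp=P+t.apply(o); tr=t*r
    a,st=plan(tp,tr,.5,start=st,n=1); rows+=a
    q2,c=ik(tp,tr,qq); 
    if i%3==0: print(i,tp,np.abs((q2-qq)/np.array([2.22,2.22,2.79,3.14,3.14,3.14])*12).max(),q2)
    qq=q2
show(rows,.5)
E
python3 go.py 25
```

```text
17.5
[0.4922 0.141  0.0349]
[[-0.0004  0.7692  0.639 ]
 [ 1.      0.0003  0.0001]
 [-0.0001  0.639  -0.7692]]
[-0.161   0.7538  2.0727  1.0815  0.7961 -1.1287]
[-0.8047  1.824   6.7997]
0.06239684006638364
109.13917779922485
3 [0.492 0.148 0.046] 0.34770724314852186 [-0.077  0.634  2.091  0.892  0.668 -0.861]
6 [0.492 0.156 0.054] 0.49164284760151733 [ 0.028  0.591  2.065  0.62   0.565 -0.513]
9 [0.492 0.166 0.06 ] 0.5731048555136955 [ 0.139  0.575  2.026  0.25   0.536 -0.076]
12 [0.492 0.177 0.064] 0.4842100224492548 [ 0.249  0.585  1.978 -0.105  0.597  0.336]
15 [0.492 0.188 0.066] 0.33138265685187923 [ 0.352  0.618  1.921 -0.358  0.722  0.635]
18 [0.492 0.199 0.065] 0.21600474869845573 [ 0.443  0.671  1.859 -0.52   0.88   0.832]
21 [0.492 0.21  0.063] 0.21778802460573232 [ 0.521  0.739  1.794 -0.626  1.049  0.962]
24 [0.492 0.221 0.058] 0.21695710846146704 [ 0.584  0.819  1.728 -0.702  1.22   1.049]
[[0.5, [5.2, 0.0, -3.0], [0.0, -0.72, 0.0]], [0.5, [3.6, 0.0, -1.1], [0.0, -0.72, 0.0]], [0.5, [3.7, 0.0, -1.0], [0.0, -0.72, 0.0]], [0.5, [3.6, 0.0, -1.1], [0.0, -0.72, 0.0]], [0.5, [
[... 239 characters left out ...]
0.0, -0.72, 0.0]]]
[[0.5, [3.7, 0.0, -1.0], [0.0, -0.72, 0.0]], [0.5, [3.6, 0.0, -1.1], [0.0, -0.72, -0.0]], [0.5, [3.6, 0.0, -1.1], [0.0, -0.72, -0.0]], [0.5, [3.6, 0.0, -1.1], [0.0, -0.72, -0.0]], [0.5, [3.7, 0.0, -1.0], [0.0, -0.72, -0.0]]]
[[0.5, [3.6, 0.0, -1.1], [0.0, -0.72, -0.0]], [0.5, [3.6, 0.0, -1.1], [0.0, -0.72, -0.0]], [0.5, [3.6, 0.0, -1.0], [0.0, -0.72, -0.0]], [0.5, [3.7, 0.0, -1.1], [0.0, -0.72, -0.0]], [0.5, [3.6, 0.0, -1.1], [0.0, -0.72, -0.0]]]
[[0.5, [3.6, 0.0, -1.1], [0.01, -0.72, -0.0]], [0.5, [3.6, 0.0, -1.0], [-0.0, -0.72, -0.0]], [0.5, [3.7, 0.0, -1.1], [-0.0, -0.72, -0.0]], [0.5, [3.6, 0.0, -1.1], [-0.0, -0.72, -0.0]], [0.5, [3.6, 0.0, -1.1], [-0.0, -0.72, -0.0]]]
```

Emit:
drive_tool --plan '[[0.5, [5.2, 0, -3], [0, -0.72, 0]], [0.5, [3.6, 0, -1], [0, -0.72, 0]], [0.5, [3.7, 0, -1.1], [0, -0.72, 0]], [0.5, [3.6, 0, -1.1], [0, -0.72, 0]], [0.5, [3.6, 0, -1.1], [0, -0.72, 0]]]'

```text
clock: 17.92
position: [0.4926, 0.1529, 0.0513]
orientation: [0.695, 0.695, 0.132, -0.131]
wrist_force: [0.2, 0.1, -4.5]
gripper_width: 0.0623
finger_force: 109.3
```

Emit:
drive_tool --plan '[[0.5, [3.6, 0, -1], [0, -0.72, 0]], [0.5, [3.7, 0, -1.1], [0, -0.72, 0]], [0.5, [3.6, 0, -1.1], [0, -0.72, 0]], [0.5, [3.6, 0, -1.1], [0, -0.72, 0]], [0.5, [3.6, 0, -1.1], [0, -0.72, 0]]]'

```text
clock: 18.33
position: [0.4925, 0.1692, 0.0611]
orientation: [0.707, 0.707, 0.022, -0.021]
wrist_force: [-0.0, -0.8, -3.2]
gripper_width: 0.0627
finger_force: 109.4
```

Emit:
drive_tool --plan '[[0.5, [3.6, 0, -1], [0, -0.72, 0]], [0.5, [3.7, 0, -1.1], [0, -0.72, 0]], [0.5, [3.6, 0, -1.1], [0, -0.72, 0]], [0.5, [3.6, 0, -1.1], [0, -0.72, 0]], [0.5, [3.6, 0, -1.1], [0, -0.72, 0]]]'

```text
clock: 18.75
position: [0.4927, 0.1876, 0.0655]
orientation: [0.702, 0.701, -0.089, 0.09]
wrist_force: [1.0, -0.8, -1.1]
gripper_width: 0.0626
finger_force: 109.5
```

Emit:
drive_tool --plan '[[0.5, [3.6, 0, -1], [0, -0.72, 0]], [0.5, [3.7, 0, -1.1], [0, -0.72, 0]], [0.5, [3.6, 0, -1.1], [0, -0.72, 0]], [0.5, [3.6, 0, -1.1], [0, -0.72, 0]], [0.5, [3.6, 0, -1.1], [0, -0.72, 0]]]'

```text
clock: 19.17
position: [0.4939, 0.2079, 0.0655]
orientation: [0.68, 0.679, -0.195, 0.199]
wrist_force: [0.3, 3.8, 7.5]
gripper_width: 0.0621
finger_force: 109.4
```

Emit:
drive_tool --plan '[[0.5, [3.6, 0, -1], [0, -0.72, 0]], [0.5, [3.7, 0, -1.1], [0, -0.72, 0]], [0.5, [3.6, 0, -1.1], [0, -0.72, 0]], [0.5, [3.6, 0, -1.1], [0, -0.72, 0]], [0.5, [3.6, 0, -1.1], [0, -0.72, 0]]]'

```text
clock: 19.58
position: [0.4929, 0.2244, 0.0568]
orientation: [0.64, 0.639, -0.3, 0.302]
wrist_force: [-0.8, 2.2, 4.0]
gripper_width: 0.0627
finger_force: 109.7
```

```bash
python3 q.py; python3 - <<'E'
from h import *
c=optics.camera("side");d=optics.camera("wrist");e=optics.camera("scene")
f=lambda i,u,v,w:cv2.resize(i[v-w:v+w,u-w:u+w],(390,390),interpolation=2)
P=proj(c,[.492,.18,.05])[0].astype(int)
cv2.imwrite("pics/v.png",np.hstack([f(c["frame"],P[0],P[1],40),cv2.resize(d["frame"],(400,390))]))
E
```

```text
19.5833
[0.4929 0.2244 0.0568]
[[ 0.002   0.6369 -0.7709]
 [ 1.      0.0005  0.003 ]
 [ 0.0023 -0.771  -0.6369]]
[ 0.5919  0.8656  1.6918 -0.7356  1.2712  1.0741]
[-0.756   2.1981  3.9788]
0.0626575226273757
109.68619465827942
```

View pics/v.png

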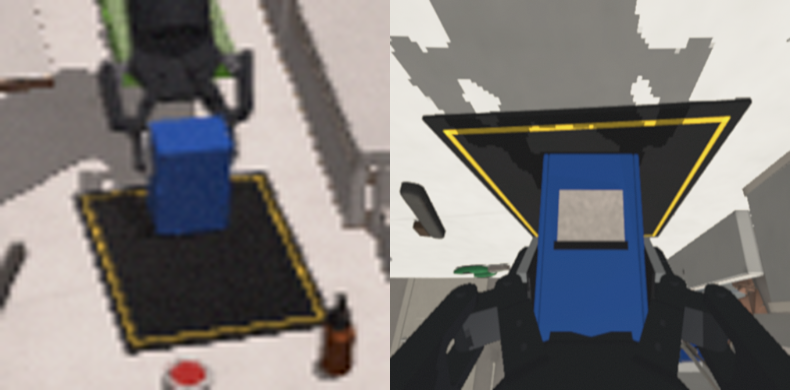

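The cup stands mouth down on the mat (left half, about (190,180)), and no standoff shows outside it. I'll lower the last 2–3 mm.

Emit:
drive_tool --plan '[[0.5, [0.4, 0, 0.3], [0, 0, 0]], [0.5, [0.4, 0, 0.3], [0, 0, 0]], [0.5, [0.4, 0, 0.3], [0, 0, 0]], [0.5, [0, 0, 0], [0, 0, 0]], [0.5, [0, 0, 0], [0, 0, 0]]]'

```text
clock: 20.15
position: [0.4929, 0.2244, 0.0566]
orientation: [0.64, 0.64, -0.3, 0.302]
wrist_force: [-2.6, 7.8, 17.3]
gripper_width: 0.0622
finger_force: 111.6
```

Emit:
drive_tool --plan '[[0.5, [0.4, 0, 0.3], [0, 0, 0]], [0.5, [0.4, 0, 0.3], [0, 0, 0]], [0.5, [0, 0, 0], [0, 0, 0]], [0.5, [0, 0, 0], [0, 0, 0]], [0.5, [0, 0, 0], [0, 0, 0]]]'

```text
clock: 20.57
position: [0.4929, 0.2246, 0.0565]
orientation: [0.64, 0.639, -0.3, 0.302]
wrist_force: [-3.5, 10.1, 25.3]
gripper_width: 0.0626
finger_force: 112.4
```

Emit:
drive_tool --plan '[[0.5, [-0.8, 0, -0.6], [0, 0, 0]], [0.5, [-0.8, 0, -0.6], [0, 0, 0]], [0.5, [-0.8, 0, -0.6], [0, 0, 0]], [0.5, [0, 0, 0], [0, 0, 0]], [0.5, [0, 0, 0], [0, 0, 0]]]'

```text
clock: 20.98
position: [0.4926, 0.224, 0.0568]
orientation: [0.64, 0.64, -0.3, 0.301]
wrist_force: [0.9, 3.9, 7.0]
gripper_width: 0.0623
finger_force: 109.8
```

Emit:
drive_tool --plan '[[0.5, [-0.6, 0, 0.8], [0, 0, 0]], [0.5, [-1.3, 0, 1.5], [0, 0, 0]], [0.5, [-1.9, 0, 2.3], [0, 0, 0]], [0.5, [-1.9, 0, 2.3], [0, 0, 0]], [0.5, [-1.9, 0, 2.3], [0, 0, 0]]]'

```text
clock: 21.4
position: [0.4926, 0.2122, 0.0568]
orientation: [0.64, 0.64, -0.3, 0.301]
wrist_force: [-0.2, 6.5, 9.0]
gripper_width: 0.0626
finger_force: 110.5
```

Emit:
drive_tool --plan '[[0.5, [-1.9, 0, 2.3], [0, 0, 0]], [0.5, [-1.9, 0, 2.3], [0, 0, 0]], [0.5, [-1.9, 0, 2.3], [0, 0, 0]], [0.5, [-1.9, 0, 2.3], [0, 0, 0]], [0.5, [-1.9, 0, 2.3], [0, 0, 0]]]'

```text
clock: 21.82
position: [0.4926, 0.1973, 0.0568]
orientation: [0.64, 0.64, -0.3, 0.301]
wrist_force: [-0.5, 6.3, 8.2]
gripper_width: 0.0628
finger_force: 110.5
```

Emit:
drive_tool --plan '[[0.5, [-1.9, 0, 2.3], [0, 0, 0]], [0.5, [-1.9, 0, 2.3], [0, 0, 0]], [0.5, [-1.3, 0, 1.5], [0, 0, 0]], [0.5, [-0.6, 0, 0.8], [0, 0, 0]], [0.5, [0, 0, 0], [0, 0, 0]]]'

```text
clock: 22.23
position: [0.4926, 0.1882, 0.0567]
orientation: [0.64, 0.64, -0.3, 0.301]
wrist_force: [0.4, 3.9, 7.3]
gripper_width: 0.0625
finger_force: 110.5
```

```bash
python3 q.py
```

```text
22.2333
[0.4926 0.1882 0.0567]
[[ 0.0004  0.6385 -0.7696]
 [ 1.      0.0007  0.0011]
 [ 0.0012 -0.7696 -0.6385]]
[ 0.5426  0.8473  1.7529 -0.7786  1.2208  1.0826]
[0.38   3.9261 7.3409]
0.0624630466174497
110.54317474365234
```

Emit:
drive_tool --plan '[[0.5, [-1.5, 0, -1.3], [0, 0, 0]], [0.5, [-3, 0, -2.5], [0, 0, 0]], [0.5, [-3.9, 0, -3.2], [0, 0, 0]], [0.5, [-3.9, 0, -3.2], [0, 0, 0]], [0.5, [-3.9, 0, -3.2], [0, 0, 0]]]'

```text
clock: 22.65
position: [0.492, 0.188, 0.0773]
orientation: [0.64, 0.64, -0.301, 0.3]
wrist_force: [0.1, 0.2, -0.8]
gripper_width: 0.0626
finger_force: 109.3
```

Emit:
drive_tool --plan '[[0.5, [-3.9, 0, -3.2], [0, 0, 0]], [0.5, [-3.9, 0, -3.2], [0, 0, 0]], [0.5, [-3.9, 0, -3.2], [0, 0, 0]], [0.5, [-3.9, 0, -3.2], [0, 0, 0]], [0.5, [-3.9, 0, -3.2], [0, 0, 0]]]'

```text
clock: 23.07
position: [0.492, 0.188, 0.1026]
orientation: [0.64, 0.64, -0.301, 0.3]
wrist_force: [0.1, 1.2, -1.6]
gripper_width: 0.0627
finger_force: 109.3
```

Emit:
drive_tool --plan '[[0.5, [-3.9, 0, -3.2], [0, 0, 0]], [0.5, [-3.9, 0, -3.2], [0, 0, 0]], [0.5, [-3.9, 0, -3.2], [0, 0, 0]], [0.5, [-3.9, 0, -3.2], [0, 0, 0]], [0.5, [-3.9, 0, -3.2], [0, 0, 0]]]'

```text
clock: 23.48
position: [0.4921, 0.1878, 0.1278]
orientation: [0.64, 0.64, -0.301, 0.3]
wrist_force: [-0.2, -0.1, -1.3]
gripper_width: 0.0628
finger_force: 109.3
```

Emit:
drive_tool --plan '[[0.5, [-3.9, 0, -3.2], [0, 0, 0]], [0.5, [-3.9, 0, -3.2], [0, 0, 0]], [0.5, [-3.9, 0, -3.2], [0, 0, 0]], [0.5, [-3.9, 0, -3.2], [0, 0, 0]], [0.5, [-3.9, 0, -3.2], [0, 0, 0]]]'

```text
clock: 23.9
position: [0.4921, 0.1877, 0.153]
orientation: [0.64, 0.64, -0.301, 0.3]
wrist_force: [-0.1, -0.8, -0.8]
gripper_width: 0.062
finger_force: 109.3
```

Emit:
drive_tool --plan '[[0.5, [-12, 0, -10], [0, 0, 0]], [0.5, [-12, 0, -10], [0, 0, 0]], [0.5, [-12, 0, -10], [0, 0, 0]], [0.5, [-10, 0, -8], [0, 0, 0]], [0.5, [0, 0, 0], [0, 0, 0]]]'

```text
clock: 24.32
position: [0.4928, 0.1879, 0.2154]
orientation: [0.641, 0.64, -0.299, 0.301]
wrist_force: [-0.3, 1.6, -0.9]
gripper_width: 0.0626
finger_force: 109.2
```

Emit:
drive_tool --plan '[[0.5, [0, 0, 0], [0, 0, 0]], [0.5, [0, 0, 0], [0, 0, 0]], [0.5, [0, 0, 0], [0, 0, 0]], [0.5, [0, 0, 0], [0, 0, 0]], [0.5, [0, 0, 0], [0, 0, 0]]]'

```text
clock: 24.73
position: [0.4921, 0.1875, 0.2116]
orientation: [0.639, 0.64, -0.301, 0.3]
wrist_force: [-0.2, 0.4, -1.7]
gripper_width: 0.0627
finger_force: 109.2
```

```bash
python3 q.py; cat > go.py <<'E'
from scan import *
np.set_printoptions(precision=4,suppress=True)
c=optics.camera("side");d=optics.camera("scene")
f=lambda i,u,v,w:cv2.resize(i[v-w:v+w,u-w:u+w],(390,390),interpolation=2)
P=proj(c,[.492,.17,.08])[0].astype(int);Q=proj(d,[.492,.17,.08])[0].astype(int)
cv2.imwrite("pics/x.png",np.hstack([f(c["frame"],P[0],P[1],45),f(d["frame"],Q[0],Q[1],45)]))
# pad from side: cork colour
for n,cc in(("side",c),("scene",d)):
    hs=cv2.cvtColor(cc["frame"],cv2.COLOR_BGR2HSV); g=((hs[...,0]>5)&(hs[...,0]<22)&(hs[...,1]>70)).astype(np.uint8)
    p=proj(cc,[.45,-.155,.003])[0].astype(int); L=cv2.connectedComponents(g)[1]; kk=L[p[1],p[0]]
    pts=np.array([onz(cc,(b,a),.003)[:2] for a,b in np.argwhere(L==kk)],np.float32); print(n,kk,len(pts),cv2.minAreaRect(pts))
    print([ (o["confidence"],onz(cc,o["xy"],0)) for o in pinpoint("pad",cc)[:2]])
E
python3 go.py
```

```text
24.7333
[0.4921 0.1875 0.2116]
[[-0.0019  0.638  -0.77  ]
 [ 1.      0.0005 -0.002 ]
 [-0.0009 -0.77   -0.638 ]]
[ 0.5419  0.6185  1.6937 -0.7283  1.4329  0.877 ]
[-0.1738  0.4278 -1.7234]
0.06265484956998603
109.2347502708435
side 533 644 ((0.4560123085975647, -0.15541116893291473), (0.1092333048582077, 0.11061694473028183), 11.051199913024902)
[(0.83, array([ 0.4603, -0.1557,  0.    ]))]
scene 315 264 ((0.4566754400730133, -0.15654462575912476), (0.1034371629357338, 0.10482098907232285), 12.441619873046875)
[(0.68, array([0.518 , 0.1671, 0.    ])), (0.58, array([ 0.4494, -0.1663,  0.    ]))]
```

View pics/x.png

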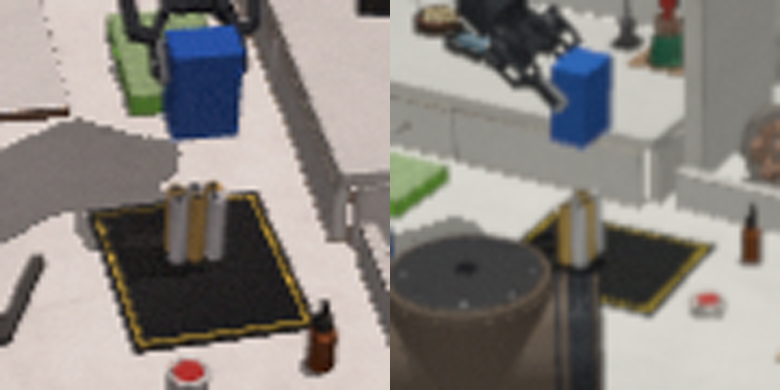

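All six standoffs stand together on the mat (left half, about (195,225)), with the cup held clear above them. Next I'll carry the cup to the pad centre at (0.456, -0.156).

```bash
cat > go.py <<'E'
from scan import *
m2=np.array([1,1.,0])/2**.5; T=np.array([.456,-.156,0])+.009*m2
a,e=plan(T+[0,0,.19],tool(m2,np.deg2rad(140),-1),.5,vmax=24,wmax=4.5); show(a,.5)
E
python3 go.py
```

```text
[[0.5, [-13.2, -2.0, 18.2], [0.46, 0.0, 0.39]], [0.5, [-13.3, -0.8, 18.3], [0.46, 0.0, 0.38]], [0.5, [-13.3, 0.4, 18.3], [0.46, 0.01, 0.39]], [0.5, [-13.3, 1.5, 18.3], [0.46, 0.0, 0.38]], [0.5, [-13.2, 2.7, 18.2], [0.46, 0.01, 0.39]]]
[[0.5, [-13.1, 3.9, 18.0], [0.46, 0.0, 0.38]], [0.5, [-12.9, 5.0, 17.8], [0.46, 0.01, 0.39]], [0.5, [-12.8, 6.2, 17.6], [0.46, 0.0, 0.38]], [0.5, [-12.5, 7.3, 17.3], [0.46, 0.01, 0.39]], [0.5, [-12.3, 8.4, 17.0], [0.46, 0.0, 0.38]]]
[[0.5, [-12.0, 9.5, 16.7], [0.46, 0.01, 0.39]], [0.5, [-11.7, 10.6, 16.2], [0.46, 0.0, 0.38]], [0.5, [-11.3, 11.6, 15.8], [0.46, 0.01, 0.39]], [0.5, [-10.9, 12.6, 15.3], [0.46, 0.0, 0.38]], [0.5, [-10.4, 13.6, 14.8], [0.47, 0.01, 0.39]]]
```

Emit:
drive_tool --plan '[[0.5, [-13, -2, 18], [0.46, 0, 0.39]], [0.5, [-13.5, -1, 18.5], [0.46, 0, 0.38]], [0.5, [-13.5, 0.5, 18.5], [0.46, 0, 0.39]], [0.5, [-13.5, 1.5, 18.5], [0.46, 0, 0.38]], [0.5, [-13, 2.5, 18], [0.46, 0, 0.39]]]'

```text
clock: 25.35
position: [0.4817, 0.0739, 0.2048]
orientation: [0.719, 0.55, -0.337, 0.259]
wrist_force: [-0.1, 0.5, -1.5]
gripper_width: 0.0628
finger_force: 109.0
```

Emit:
drive_tool --plan '[[0.5, [-13, 4, 18], [0.46, 0, 0.38]], [0.5, [-13, 5, 18], [0.46, 0, 0.39]], [0.5, [-13, 6, 17.5], [0.46, 0, 0.38]], [0.5, [-12.5, 7.5, 17.5], [0.46, 0, 0.39]], [0.5, [-12.5, 8.5, 17], [0.46, 0, 0.38]]]'

```text
clock: 25.77
position: [0.4718, -0.039, 0.1979]
orientation: [0.784, 0.452, -0.368, 0.213]
wrist_force: [0.9, 0.2, -0.3]
gripper_width: 0.0626
finger_force: 109.0
```

Emit:
drive_tool --plan '[[0.5, [-12, 9.5, 16.5], [0.46, 0, 0.39]], [0.5, [-11.5, 10.5, 16], [0.46, 0, 0.38]], [0.5, [-11.5, 11.5, 16], [0.46, 0, 0.39]], [0.5, [-11, 12.5, 15.5], [0.46, 0, 0.38]], [0.5, [-10.5, 13.5, 15], [0.47, 0, 0.39]]]'

```text
clock: 26.18
position: [0.4613, -0.1515, 0.1911]
orientation: [0.837, 0.345, -0.392, 0.163]
wrist_force: [1.0, -0.2, -0.7]
gripper_width: 0.0625
finger_force: 109.0
```

```bash
python3 q.py; cat > go2.py <<'E'
from scan import *
m2=np.array([1,1.,0])/2**.5; T=np.array([.456,-.156,0])+.009*m2
a,e=plan(T+[0,0,.061],tool(m2,np.deg2rad(140.2),-1),.5,vmax=14,wmax=4.5); show(a,.5)
E
python3 go2.py
```

```text
26.1833
[ 0.4613 -0.1515  0.1911]
[[ 0.4542  0.4495 -0.7692]
 [ 0.7053 -0.7089  0.0022]
 [-0.5443 -0.5435 -0.639 ]]
[-0.1457  0.6183  1.7716 -0.674   1.4172  0.9864]
[ 0.9879 -0.23   -0.7143]
0.06252222419826883
109.02117133140564
[[0.5, [10.1, -0.1, 8.2], [-0.0, 0.0, -0.0]], [0.5, [10.1, -0.1, 8.2], [-0.0, 0.0, -0.0]], [0.5, [10.1, -0.1, 8.1], [-0.0, 0.0, -0.0]], [0.5, [10.1, -0.1, 8.2], [-0.0, 0.0, -0.01]], [0.5, [10.2, -0.1, 8.1], [-0.0, 0.0, -0.0]]]
[[0.5, [10.1, -0.1, 8.2], [-0.0, 0.0, -0.01]], [0.5, [10.2, -0.0, 8.1], [-0.0, 0.0, -0.0]], [0.5, [10.1, -0.1, 8.2], [-0.0, 0.01, -0.01]], [0.5, [10.2, -0.0, 8.1], [-0.0, 0.0, -0.0]], [0.5, [10.1, -0.1, 8.2], [-0.01, 0.01, -0.01]]]
```

Emit:
drive_tool --plan '[[0.5, [10, 0, 8.2], [0, 0, 0]], [0.5, [10, 0, 8.2], [0, 0, 0]], [0.5, [10, 0, 8.2], [0, 0, 0]], [0.5, [10, 0, 8.2], [0, 0, 0]], [0.5, [10, 0, 8.2], [0, 0, 0]]]'

```text
clock: 26.6
position: [0.4618, -0.1493, 0.125]
orientation: [0.836, 0.347, -0.392, 0.164]
wrist_force: [0.6, 0.4, -1.3]
gripper_width: 0.0623
finger_force: 109.1
```

Emit:
drive_tool --plan '[[0.5, [10, 0, 8.2], [0, 0, 0]], [0.5, [10, 0, 8.2], [0, 0, 0]], [0.5, [10, 0, 8.2], [0, 0, 0]], [0.5, [8, 0, 7], [0, 0, 0]], [0.5, [5, 0, 4], [0, 0, 0]]]'

```text
clock: 27.02
position: [0.4617, -0.1501, 0.0691]
orientation: [0.836, 0.346, -0.393, 0.163]
wrist_force: [-0.2, 0.3, -1.8]
gripper_width: 0.0624
finger_force: 109.1
```

Emit:
drive_tool --plan '[[0.5, [2, 0, 1.6], [0, 0, 0]], [0.5, [1.5, 0, 1.3], [0, 0, 0]], [0.5, [1, 0, 0.8], [0, 0, 0]], [0.5, [0, 0, 0], [0, 0, 0]], [0.5, [0, 0, 0], [0, 0, 0]]]'

```text
clock: 27.43
position: [0.4622, -0.1502, 0.0652]
orientation: [0.837, 0.346, -0.392, 0.164]
wrist_force: [-0.3, -0.1, -1.0]
gripper_width: 0.0627
finger_force: 109.1
```

Emit:
drive_tool --plan '[[0.5, [2, 0, 1.6], [0, 0, 0]], [0.5, [1.5, 0, 1.3], [0, 0, 0]], [0.5, [1, 0, 0.8], [0, 0, 0]], [0.5, [0.5, 0, 0.4], [0, 0, 0]], [0.5, [0, 0, 0], [0, 0, 0]]]'

```text
clock: 27.85
position: [0.462, -0.1502, 0.0582]
orientation: [0.837, 0.346, -0.392, 0.163]
wrist_force: [-0.2, 0.3, -1.4]
gripper_width: 0.0626
finger_force: 109.1
```

Emit:
drive_tool --plan '[[0.5, [0.6, 0, 0.5], [0, 0, 0]], [0.5, [0.6, 0, 0.5], [0, 0, 0]], [0.5, [0, 0, 0], [0, 0, 0]], [0.5, [0, 0, 0], [0, 0, 0]], [0.5, [0, 0, 0], [0, 0, 0]]]'

```text
clock: 28.27
position: [0.4621, -0.1502, 0.0569]
orientation: [0.837, 0.346, -0.392, 0.163]
wrist_force: [0.1, 0.7, -0.4]
gripper_width: 0.0622
finger_force: 109.4
```

Contact is just beginning. I'll lower a touch more, then release and retreat along the tool axis.

Emit:
drive_tool --plan '[[0.5, [0.4, 0, 0.3], [0, 0, 0]], [0.5, [0.4, 0, 0.3], [0, 0, 0]], [0.5, [0, 0, 0], [0, 0, 0]], [0.5, [0, 0, 0], [0, 0, 0]], [0.5, [0, 0, 0], [0, 0, 0]]]'

```text
clock: 28.68
position: [0.4622, -0.1501, 0.0567]
orientation: [0.836, 0.346, -0.392, 0.164]
wrist_force: [1.2, 2.7, 10.1]
gripper_width: 0.0626
finger_force: 110.8
```

Emit:
drive_tool --plan '[[1, [0, 0, 0], [0, 0, 0]], [1, [0, 0, 0], [0, 0, 0]], [1, [0, 0, 0], [0, 0, 0]], [1, [0, 0, 0], [0, 0, 0]], [1, [0, 0, 0], [0, 0, 0]]]'

```text
clock: 29.1
position: [0.4621, -0.1502, 0.0557]
orientation: [0.837, 0.346, -0.392, 0.163]
wrist_force: [0.4, -0.4, -0.7]
gripper_width: 0.0858
finger_force: 0.0
```

Emit:
drive_tool --plan '[[1, [0, 0, -8], [0, 0, 0]], [1, [0, 0, -15], [0, 0, 0]], [1, [0, 0, -25], [0, 0, 0]], [1, [-10, 0, -30], [0, 0, 0]], [1, [-20, 0, -30], [0, 0, 0]]]'

```text
clock: 29.52
position: [0.5078, -0.1034, 0.1479]
orientation: [0.836, 0.347, -0.393, 0.163]
wrist_force: [1.2, 0.5, 0.3]
gripper_width: 0.0858
finger_force: 0.0
```

Emit:
drive_tool --plan '[[1, [-20, 0, -15], [0, 0, 0]], [1, [-20, 0, -15], [0, 0, 0]], [1, [-10, 0, -10], [0, 0, 0]], [1, [0, 0, 0], [0, 0, 0]], [1, [0, 0, 0], [0, 0, 0]]]'

```text
clock: 29.93
position: [0.5063, -0.1053, 0.212]
orientation: [0.837, 0.346, -0.392, 0.164]
wrist_force: [-0.1, -0.3, -0.7]
gripper_width: 0.0854
finger_force: 0.0
```

```bash
python3 q.py; python3 - <<'E'
from h import *
c=optics.camera("side"); cv2.imwrite("pics/z.png",cv2.resize(c["frame"][110:270,200:360],(600,600),interpolation=2))
E
```

```text
29.9333
[ 0.5063 -0.1053  0.212 ]
[[ 0.4538  0.4508 -0.7687]
 [ 0.707  -0.7072  0.0026]
 [-0.5424 -0.5447 -0.6396]]
[-0.0627  0.641   1.6405 -0.6161  1.5379  0.968 ]
[-0.061  -0.319  -0.7444]
0.08541487019926834
0.0
```

View pics/z.png

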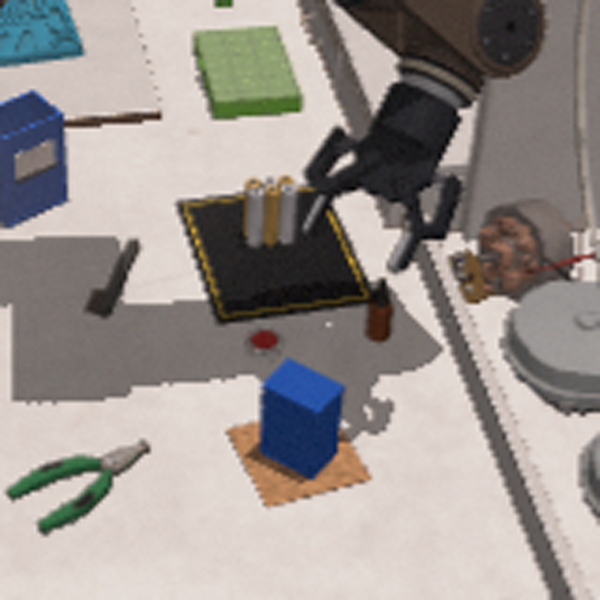

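The cup stands mouth down at the middle of the cork pad (300,420). All six standoffs stand together on the mat (270,212), and the tin and dropper are where they were. Handing in now.

```bash
python3 -c "
from workcell import bot
print(bot.close_job())"
```

```text
the job is handed in; nothing more can be done
None
```

The job is handed in, with no verdict returned: the last picture shows the six standoffs standing together on the mat, the empty cup mouth down at the middle of the cork pad, and the tin and dropper where they were.

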